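# Stand a test bar in the vice for marking

## Robot

A 7-joint arm with a two-finger parallel gripper is mounted at the origin on a cart in front of the work surface, level with it; the furniture and walls round the work are solid. World frame = base frame: x ahead of the robot, y to its left, z up, the work surface at z = 0. Lengths are in m, angles in degrees, forces in N, time in s.
With the tool pointing down it reaches from about 0.425 to 0.875 m from the base axis. Payload 4.7 kg.
Tool frame: the origin (TCP) lies on the front face of the gripper's body, between the roots of the fingers; the fingertips stand 70 mm ahead of it and the grasp point (between the pads) lies 51 mm ahead of it (tip_extent is the distance from the TCP to the fingertips, in m); z points along the fingers, y is the direction in which the jaws open and shut (so a half turn about z gives the same grasp; the last joint's range is limited). The gripper opens to 87 mm and grips with 3 to 60 N. Pads are 19 mm wide; open, the fingers measure 117 mm over their backs; the gripper's body (75 mm by 190 mm) begins 51 mm behind the grasp point.
Start: joints at [68.36, 18.392, -4.016, 83.108, 1.295, 78.541, -3.26], TCP at [0.248, -0.601, 0.292] pointing down, gripper open.
Joint ranges: [-163.93, 163.93], [-17.29, 119.83], [-79.2, 71.16], [3.27, 140.29], [-89.18, 269.18], [5.43, 117.66], [-154.24, 154.24]. Speed limits (degrees/s): [147.25, 147.25, 180, 180, 180, 180, 180].

## Interface

Orientations are given as [roll, pitch, yaw] about the fixed x, y, z axes, in that order (R = Rz(yaw) Ry(pitch) Rx(roll)).
In Python, from cell import * gives the robot as it stands.
- The arm moves only by the tool carry_out, never from a script. Its argument "increments" is text: rows parted by semicolons, each of 7 numbers parted by spaces: the opening, from 0 (shut) to 1 (fully open), then the shift along the tool's x, y, z in m, then the turn, a rotation vector about the tool's x, y, z in degrees. A call has 1 to 20 rows; each row shifts and turns the pose as measured when the row begins, along the tool's axes as they then stand; what a row does not reach is not made up. A row lasts 1/8 s, in which the tool goes at most 62.5 mm and 10.7 degrees, less where a joint would pass 70% of its speed; a pose out of reach is approached as far as the arm can. A call is refused whole if a number of a shift passes 0.0625 or a number of a turn 10.7, either way. A call with a gripper value outside its range is refused whole. The fingers move at their own pace and stop on an object; "force" is the grip in N (left out, the last holds). Time passes only in rows, so rows that do not move let the fingers close. It gives the time, the measured TCP pose, the force and the opening at its end, in the units of the state.
- get_obs(): the state, without advancing time (a new reading comes with each control period).
- read_camera(name): name is "scene" or "top"; returns a dict with "img" (384x512x3 uint8, blue, green, red), "fx", "fy", "cx", "cy" (pixels), "world_from_camera" (4x4, takes a point from camera to world coordinates). Camera axes: x right, y down, z forward; pixel columns grow to the right and rows downward; lengths in m; the calibration is good to about 2 mm. A picture is of the moment at which its call begins. There is no depth.
- sign_off(): hands the job in, once; it reports no verdict.
Trained networks look in a picture, given as the dict that the camera call returned (one of the last four; its "shot" number tells which), for a name from the list of things; names that differ only in an ending like _2 or _b are one class to them, and where a whole thing is asked for, a point or a joint stands for the part that bears it (a point fixed in the world has none). Each returns a list of dicts, best first, with "confidence" (0 to 1); they miss things now and then, are a little off and sometimes report something else, mostly with a low value. They report only what shows in the picture. A call takes as long as a camera call. They do not tell look-alikes from the thing itself.
- masks_of(target, picture): "pixels" (384x512 bool, what is visible of it) and "bbox" ([left, top, right, bottom] in pixels, round what is visible of it).
The state is a dict: "time_s": time; "qpos": joint angles; "joint_velocities": joint speeds; "effort": joint torques, N m; "tool_pos": TCP position; "tool_rot": TCP orientation; "force": force on the tool from outside, world axes, zero at the start; "wrist_torque": the same for the moment, N m; "grip_width": finger opening in m.
Only numpy, scipy, OpenCV 4.12 (cv2) and the standard library are available. Lean on these libraries where they do the work, as an engineer would, in place of code of your own. Each camera call takes 0.05 s, during which the arm holds its last target.

## Task

Set the steel test bar up for marking its flange: stand it on its plain end, flange up, on the flat rest between the open jaws of the small vice and let it stand by itself. Then slide the front jaw up against it so that it is held snugly, not crushed, and last press lightly with a fingertip on the flange to check that it does not rock. Leave the bar upright in the vice and do not disturb the loupe, the specimen or the reference block.

Things in the scene. Friction and masses are not known exactly. Their poses are not given: they have to be found in the camera images.
- bar: Round steel end-quench test bar, about 0.4 kg, 100 mm long, 25.4 mm in diameter, with a flange (32 mm diameter, 4 mm thick) at one end and a dark band at the other, plain end. It starts lying on the bench, its axis near horizontal (flange end 2 degrees higher). Origin: centre of the plain end face; +z runs along the bar to the flange.
- bar_top (a point): Centre of the bar's flange face, 100 mm from the bar's origin.
- plate: Dark steel base plate, 104 x 150 x 10 mm, fixed to the bench, under the vice. Origin: on the bench, below the vice's origin; axes as the vice's. Four toe clamps hold the vice; they reach 24 mm above the bench at x = 21 to 40 mm on either side, near y = -41 and y = 53 mm.
- vice: Small steel toolmaker's vice, 41 x 132 x 52 mm, fixed on the plate. Origin: centre of its underside, 10 mm above the bench; +z up; +y from the screw knob to the fixed jaw (roughly to the robot's left), x across the jaws. Screw block: y = -50 to -35 mm, up to z = 35 mm; the round knob sticks out beyond it to y = -66 mm.
- vice_seat (a point): Point on the rest plate, 19.4 mm above the vice's origin, where the centre of the bar's plain end stands when the bar touches the fixed jaw; axes as the vice's. The rest plate is a flat steel strip, 38 mm wide (x), that lies fixed on the guideways between the jaws and runs on under the front jaw: the bar stands on it.
- fixed_jaw_top (a point): Centre of the top face of the fixed jaw, axes as the vice's. The jaw is 40 mm wide (x) and 24 mm thick (y), so its clamping face lies 12 mm to -y of this point; its top is 23 mm above the rest plate.
- jaw_top (a point): Centre of the top face of the sliding front jaw, axes as the vice's. The jaw is a block 39 mm wide across x, 24 mm along y, 22 mm high below this point. Its sides are free to be pinched from above, but the 40 mm wide guideways begin 25 mm below this point: fingertips that reach lower pinch them too and the jaw will not slide. Its clamping face lies 12 mm to +y of this point.
- vice_jaw (a joint): Travel of the front jaw, m (0 to 0.026): the opening between the jaws is 12.1 mm plus this. Starts at 0.019 or more; at 0.0133 it grips the bar. Quick-slide vice: the jaw is not tied to the knob; push it straight along +y against a drag of about 10 N; it stays where left and the drag keeps the bar clamped. A push of 15 to 25 N is snug; over 60 N of jaw on bar is too much.
- loupe: Black eye loupe, 37 mm in diameter, 31 mm high, stands near the work. Origin: centre of its underside. Bystander.
- specimen: Green mounted specimen, a disc 30 mm in diameter, 15 mm high. Origin: centre of its underside. Bystander.
- ref_block: Steel hardness reference block, a disc 58 mm in diameter, 12 mm high. Origin: centre of its underside. Bystander.
Things that resemble listed ones, but are neither listed nor needed, are in the scene too. Of the things like the bar, leave any that is green; of the rest the larger one is meant.

How it is judged (in metres and radians):
On the way, in this order (a step that is already met when the one before it is completed fails the run):
1. the bar stands by itself, flange up, on the rest plate between the jaws, not touched by the fingers (angle between bar's own z axis and vertical below 0.05 rad and height (world z) of bar_top above 0.115 m and z of bar in the frame of vice_seat between -0.003 and 0.003 m and x of bar in the frame of vice_seat between -0.01 and 0.01 m and y of bar in the frame of vice_seat between -0.016 and 0.003 m and contact force between the fingers and bar below 0.05 N), for 0.3 s.
2. the front jaw has been slid up and presses the bar against the fixed jaw, the fingers off the bar (angle between bar's own z axis and vertical below 0.05 rad and height (world z) of bar_top above 0.115 m and z of bar in the frame of vice_seat between -0.003 and 0.003 m and x of bar in the frame of vice_seat between -0.01 and 0.01 m and value of joint vice_jaw below 0.0148 m and contact force between bar and vice_jaw above 1 N and y of bar in the frame of vice_seat between -0.003 and 0.003 m and contact force between the fingers and bar below 0.05 N), for 0.3 s.
3. a fingertip presses the clamped bar (1.5 N or more) and it stays upright (angle between bar's own z axis and vertical below 0.05 rad and height (world z) of bar_top above 0.115 m and z of bar in the frame of vice_seat between -0.003 and 0.003 m and x of bar in the frame of vice_seat between -0.01 and 0.01 m and value of joint vice_jaw below 0.0148 m and contact force between bar and vice_jaw above 1 N and y of bar in the frame of vice_seat between -0.003 and 0.003 m and contact force between the fingers and bar above 1.5 N), for 0.05 s.
At the end, for the whole second after the job is handed in: The bar stands flange up in the vice, upright within 3 degrees, its plain end on the rest plate (3 mm) and within 10 mm of its middle line, touching the fixed jaw (3 mm) with the front jaw pressing it (over 1 N, jaw travel under 14.8 mm); all is at rest and the robot touches nothing (angle between bar's own z axis and vertical below 0.05 rad and height (world z) of bar_top above 0.115 m and z of bar in the frame of vice_seat between -0.003 and 0.003 m and x of bar in the frame of vice_seat between -0.01 and 0.01 m and value of joint vice_jaw below 0.0148 m and contact force between bar and vice_jaw above 1 N and y of bar in the frame of vice_seat between -0.003 and 0.003 m and contact force between the fingers and anything else below 0.05 N and linear speed of bar below 0.01 m/s).
It fails at once if the loupe is pushed aside by more than 20 mm (distance of loupe from where it was at the start of the episode above 0.02 m).
It fails at once if the specimen is pushed aside by more than 20 mm (distance of specimen from where it was at the start of the episode above 0.02 m).
It fails at once if the reference block is pushed aside by more than 20 mm (distance of ref_block from where it was at the start of the episode above 0.02 m).
It fails at once if the jaw presses the bar with more than 60 N (contact force between bar and vice_jaw above 60 N).
It fails at once if the clamped bar is pressed with more than 40 N (value of joint vice_jaw below 0.0148 m and contact force between the fingers and bar above 40 N).
It also fails if it takes over 72 s, if anything falls off the work surface, if the arm or the gripper's body presses on something with over 40 N, if the wrist force passes 120 N, or if a joint passes its speed limit or range.

## Working session

There is one attempt and no reset: what is moved stays moved. The work goes in short steps, Python scripts to look and compute and a tool call to move; the robot and the scene stay as the last step left them, time stands still between calls to the robot, and variables do not carry over. Pictures are saved under pics/ and viewed, and the job is handed in when it is done.

Besides the shell and the picture viewer there is one more tool, called after "Request:" in YAML: its name, and indented under it one key for each argument. carry_out: Moves the arm, as the interface text tells. Its arguments: {"type":"object","properties":{"increments":{"type":"string"},"force":{"type":"number"}},"required":["increments"]}

```bash
ls; mkdir -p pics
python3 - <<'E'
from cell import *
import cv2
o=get_obs(); print({k:o[k] for k in ('time_s','qpos','tool_pos','tool_rot','force','grip_width')})
for n in ('scene','top'):
    p=read_camera(n); cv2.imwrite(f'pics/{n}0.png',p['img']); print(n,p['shot'],p['fx'],p['fy'],p['cx'],p['cy'],p['world_from_camera'])
    for t in ('bar','vice','vice_jaw','fixed_jaw_top','plate','loupe','specimen','ref_block'):
        print(t,[(round(m['confidence'],2),m['bbox']) for m in masks_of(t,p)])
E
```

```text
pics
{'time_s': 0.0, 'qpos': array([68.35956116, 18.43884393, -4.01630787, 83.17359972,  1.29543335,
       78.53970999, -3.25923917]), 'tool_pos': array([ 0.24801221, -0.60038419,  0.29117534]), 'tool_rot': array([-1.79893114e+02,  5.81384459e-03,  2.24517491e+01]), 'force': array([ 0.0865822 , -0.14620224, -0.53527643]), 'grip_width': 0.08725034780212437}
scene 1 349.97615630436286 349.97615630436286 255.66445519378408 191.47964125111267 [[ 0.84766136 -0.27106139  0.45606571  0.15669106]
 [-0.53041821 -0.41474759  0.73935172 -0.83733865]
 [-0.01125755 -0.86862544 -0.49534141  0.50870587]
 [ 0.          0.          0.          1.        ]]
bar [(0.8, [310.4, 258.5, 340.7, 277.0]), (0.72, [290.5, 291.0, 309.6, 305.3]), (0.16, [236.0, 192.8, 249.6, 213.4])]
vice []
vice_jaw []
fixed_jaw_top []
plate [(0.66, [235.2, 189.6, 251.1, 208.9])]
loupe [(0.53, [265.3, 191.9, 280.6, 199.6])]
specimen []
ref_block [(0.59, [284.5, 207.1, 307.2, 217.9])]
top 2 424.1917556306007 424.1917556306007 255.4445829611376 192.6446682387188 [[ 1.21920303e-02 -9.96722866e-01  7.99680138e-02  4.66344812e-01]
 [-9.99925638e-01 -1.21745258e-02  7.06475738e-04 -1.91804656e-01]
 [ 2.69412125e-04 -7.99706806e-02 -9.96797180e-01  1.06278431e+00]
 [ 0.00000000e+00  0.00000000e+00  0.00000000e+00  1.00000000e+00]]
bar [(0.81, [344.5, 175.1, 365.6, 206.5]), (0.6, [286.0, 208.3, 325.3, 222.2]), (0.59, [351.6, 217.5, 379.9, 262.0])]
vice [(0.85, [178.1, 195.0, 229.8, 215.8])]
vice_jaw [(0.61, [168.9, 180.5, 237.5, 231.8]), (0.57, [201.3, 192.7, 213.7, 216.1])]
fixed_jaw_top []
plate [(0.59, [169.9, 178.9, 234.8, 230.0]), (0.56, [202.0, 197.7, 213.3, 213.3])]
loupe [(0.77, [230.8, 151.2, 246.9, 163.6])]
specimen [(0.5, [201.2, 195.6, 213.6, 213.6])]
ref_block [(0.7, [258.3, 142.9, 287.4, 168.2])]
```

Run:
```python
import cv2
a=cv2.imread('pics/scene0.png');b=cv2.imread('pics/top0.png')
cv2.imwrite('pics/s0z.png',cv2.resize(a[170:320,200:400],None,fx=4,fy=4,interpolation=cv2.INTER_CUBIC))
cv2.imwrite('pics/t0z.png',cv2.resize(b[130:280,160:400][:, :],None,fx=3.33,fy=3.33,interpolation=cv2.INTER_CUBIC)[:600,:800])
```

```text
(no output)
```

View pics/top0.png

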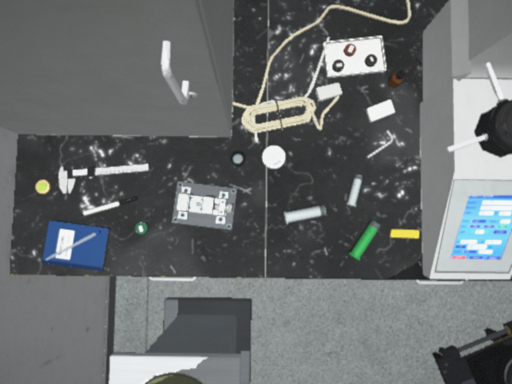

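View pics/scene0.png

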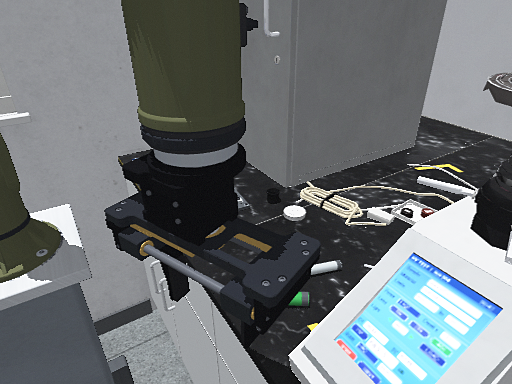

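View pics/t0z.png

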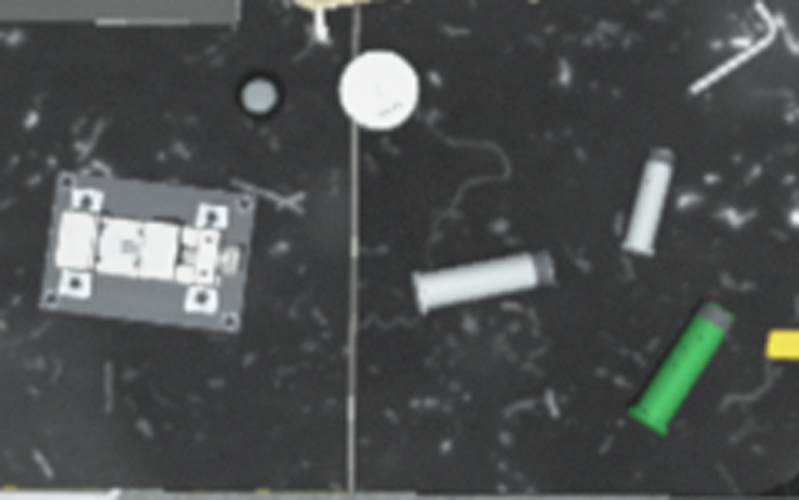

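View pics/s0z.png

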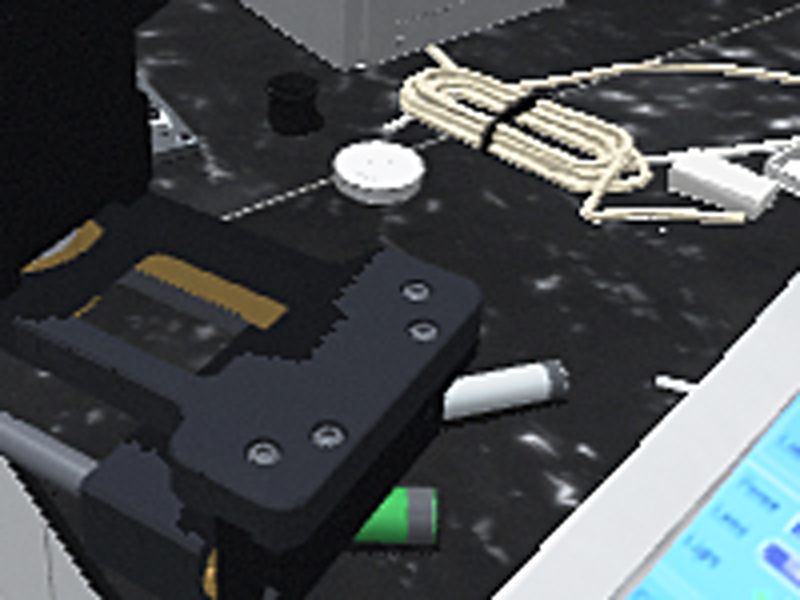

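The top view shows the target bar at about (305,214), flange on the left and dark band on the right. The green bar at (365,240) and the small one at (355,190) are to be left alone. The vice is at about (205,204), with the fixed jaw on the left and the knob on the right. In the scene view the gripper hides the vice. Next I measure.

```bash
cat > h.py <<'E'
from cell import *
import numpy as np, cv2
from scipy.spatial.transform import Rotation as Ro
def ray(p,uv,z):
    T=np.array(p['world_from_camera']);uv=np.atleast_2d(uv).astype(float)
    d=np.c_[(uv[:,0]-p['cx'])/p['fx'],(uv[:,1]-p['cy'])/p['fy'],np.ones(len(uv))]@T[:3,:3].T
    o=T[:3,3]; return o+d*((z-o[2])/d[:,2])[:,None]
def proj(p,X):
    T=np.linalg.inv(np.array(p['world_from_camera']));X=np.atleast_2d(X)
    c=X@T[:3,:3].T+T[:3,3]; return np.c_[p['fx']*c[:,0]/c[:,2]+p['cx'],p['fy']*c[:,1]/c[:,2]+p['cy']]
def st():
    o=get_obs(); print(round(o['time_s'],3),'q',np.round(o['qpos'],2),'p',np.round(o['tool_pos'],4),'r',np.round(o['tool_rot'],2),'F',np.round(o['force'],1),'w',round(o['grip_width'],4)); return o
E
python3 - <<'E'
from h import *
p=read_camera('top')
for t in ('bar','vice','plate','vice_jaw','loupe','ref_block','specimen'):
    for m in masks_of(t,p):
        px=np.argwhere(m['pixels'])[:,::-1]+0.0
        if len(px)<5: continue
        W=ray(p,px,{'bar':.014,'vice':.045,'plate':.01,'vice_jaw':.05,'loupe':.031,'ref_block':.012,'specimen':.015}[t])
        (c,s,a)=cv2.minAreaRect(W[:,:2].astype(np.float32)*1000)
        u,sv,vt=np.linalg.svd(W[:,:2]-W[:,:2].mean(0),full_matrices=False)
        print(t,round(m['confidence'],2),len(px),'mean',W[:,:2].mean(0).round(4),'rect',np.round(c,1),np.round(s,1),round(a,1),'axis',vt[0].round(3), px.min(0),px.max(0))
E
```

```text
bar 0.98 370 mean [ 0.5007 -0.3119] rect [ 501.1 -312.8] [ 24.6 101.3] 13.4 axis [ 0.225 -0.974] [285. 205.] [324. 222.]
bar 0.73 443 mean [ 0.4383 -0.4611] rect [ 439.  -461.5] [ 27.5 104.3] 57.3 axis [-0.835  0.55 ] [350. 221.] [379. 259.]
bar 0.55 259 mean [ 0.5617 -0.4371] rect [ 561.3 -437.4] [22.2 77.2] 75.7 axis [-0.96  0.28] [348. 175.] [362. 204.]
vice 0.97 818 mean [ 0.5179 -0.0666] rect [518.1 -68.6] [130.6  41.2] 84.2 axis [-0.116 -0.993] [177. 194.] [231. 215.]
plate 0.61 2516 mean [ 0.5185 -0.0638] rect [518.7 -63.3] [151.8 104.1] 83.5 axis [-0.119 -0.993] [172. 181.] [236. 229.]
vice_jaw 0.45 212 mean [ 0.5166 -0.0773] rect [516.6 -75.8] [38.3 33.4] 0.7 axis [-0.987  0.158] [200. 197.] [214. 213.]
loupe 0.62 199 mean [ 0.6348 -0.1462] rect [ 635.2 -145.9] [37.2 36.9] 0.7 axis [-0.836 -0.549] [230. 150.] [245. 165.]
loupe 0.58 394 mean [ 0.5003 -0.3116] rect [ 500.2 -311.1] [24.6 99.8] 11.3 axis [ 0.19  -0.982] [284. 206.] [325. 221.]
ref_block 0.68 403 mean [ 0.6414 -0.2344] rect [ 642.2 -234.4] [56.3 53.9] 27.4 axis [-0.926 -0.378] [262. 146.] [284. 168.]
specimen 0.54 866 mean [ 0.5189 -0.0609] rect [517.8 -64.2] [135.1  44.8] 82.8 axis [-0.098 -0.995] [177. 193.] [231. 214.]
specimen 0.48 143 mean [0.4618 0.0893] rect [462.2  88.4] [29.6 32. ] 1.9 axis [-0.027 -1.   ] [135. 221.] [148. 233.]
```

The bar is at about (0.501,-0.312), 101 mm long, flange towards +y. The vice is at about (0.518,-0.065), turned about -6.7°. My plan is to grasp the bar with the tool leaning 25° towards the flange. I then turn it 90° about the jaw axis, so the bar stands upright with the tool 25° below horizontal heading along vice +y. First I move over the bar.

```bash
cat >> h.py <<'E'
def Rtool(heading_yaw, pitch):
    "tool with y horizontal; heading_yaw = yaw of tool x when tool down (roll180); pitch = lean: + turns tool z from down toward heading(tool x side)"
    return Ro.from_euler('xyz',[180,0,heading_yaw],degrees=True)*Ro.from_rotvec([0,0,0],degrees=True) if pitch==0 else Ro.from_euler('xyz',[180,0,heading_yaw],degrees=True)*Ro.from_rotvec([0,pitch,0],degrees=True)
def plan(pt,Rt,n,op,p0=None,R0=None):
    o=get_obs(); p0=np.array(o['tool_pos']) if p0 is None else p0
    R0=Ro.from_euler('xyz',o['tool_rot'],degrees=True) if R0 is None else R0
    rv=(R0.inv()*Rt).as_rotvec(degrees=True)
    print('total d',np.round(pt-p0,4),'rot(tool)',rv.round(2))
    rows=[]
    for i in range(n):
        R=R0*Ro.from_rotvec(rv*i/n,degrees=True)
        s=R.inv().apply((pt-p0)/n)
        rows.append(f"{op:g} "+' '.join(f'{v:.4f}' for v in s)+' '+' '.join(f'{v:.2f}' for v in rv/n))
    print('; '.join(rows))
E
python3 - <<'E'
from h import *
st(); print(Rtool(102,0).as_matrix().round(2), Rtool(102,25).as_matrix()[:,2].round(2))
plan(np.array([0.499,-0.303,0.22]),Rtool(102,0),10,1)
E
```

```text
1.3 q [68.36 18.39 -4.02 83.11  1.29 78.54 -3.26] p [ 0.2482 -0.6008  0.2923] r [179.99   0.    22.45] F [-0.5  0.1 -0.3] w 0.087
[[-0.21  0.98  0.  ]
 [ 0.98  0.21  0.  ]
 [ 0.    0.   -1.  ]] [-0.09  0.41 -0.91]
total d [ 0.2508  0.2978 -0.0723] rot(tool) [ 0.000e+00  1.000e-02 -7.955e+01]
1 0.0346 -0.0179 0.0072 0.00 0.00 -7.95; 1 0.0367 -0.0130 0.0072 0.00 0.00 -7.95; 1 0.0381 -0.0078 0.0072 0.00 0.00 -7.95; 1 0.0389 -0.0024 0.0072 0.00 0.00 -7.95; 1 0.0388 0.0030 0.0072 0.00 0.00 -7.95; 1 0.0380 0.0083 0.0072 0.00 0.00 -7.95; 1 0.0365 0.0135 0.0072 0.00 0.00 -7.95; 1 0.0343 0.0184 0.0072 0.00 0.00 -7.95; 1 0.0314 0.0230 0.0072 0.00 0.00 -7.95; 1 0.0279 0.0271 0.0072 0.00 0.00 -7.95
```

Request:
carry_out:
  increments: "1 0.035 -0.018 0 0 0 -8; 1 0.037 -0.013 0 0 0 -8; 1 0.038 -0.008 0 0 0 -8; 1 0.039 -0.002 0 0 0 -8; 1 0.039 0.003 0 0 0 -8; 1 0.038 0.008 0 0 0 -8; 1 0.037 0.014 0 0 0 -8; 1 0.034 0.018 0 0 0 -8; 1 0.031 0.023 0 0 0 -8; 1 0.028 0.027 0 0 0 -8"

```text
time_s: 2.55
tool_pos: [0.4976, -0.2922, 0.2922]
tool_rot: [-179.9, 0.2, 104.6]
force: [0.7, -0.4, 0.4]
grip_width: 0.087
```

Run:
```python
from h import *
st()
p=read_camera('scene');cv2.imwrite('pics/s1.png',p['img']);
```

```text
2.55 q [ 50.72  11.09 -26.21  93.2    5.23  76.77  38.31] p [ 0.4976 -0.2922  0.2922] r [-179.95    0.24  104.57] F [ 0.7 -0.4  0.4] w 0.087
```

View pics/s1.png

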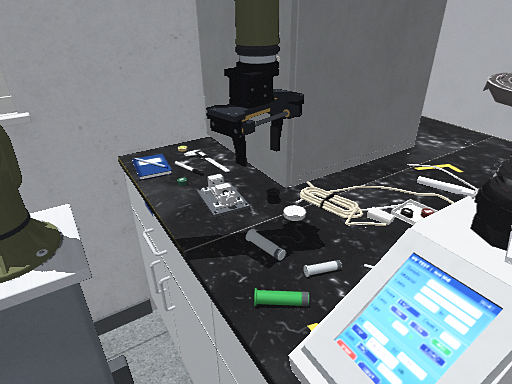

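The scene view now shows the target bar at about (265,245) with its flange at the upper left and its dark band at the lower right. The vice is at about (220,195). I check the bar estimate against this view.

Run:
```python
from h import *
from scipy.optimize import least_squares
p=read_camera('scene')
ms=masks_of('bar',p)
print([(round(m['confidence'],2),m['bbox']) for m in ms])
def model(c,th,n=40):
    u=np.array([-np.sin(th),np.cos(th),0]); el=np.radians(2); ax=u*np.cos(el)+np.array([0,0,np.sin(el)]); v=np.cross(ax,[0,0,1]);v/=np.linalg.norm(v);w=np.cross(v,ax)
    P0=np.array([c[0],c[1],0.0127])
    t=np.linspace(0,2*np.pi,n)
    circ=np.outer(np.cos(t),v)+np.outer(np.sin(t),w)
    return np.vstack([P0+.0127*circ,P0+.096*ax+.0127*circ]),np.vstack([P0+.096*ax+.016*circ,P0+.1*ax+.016*circ]),P0,ax
def sil(p,c,th,S=4):
    im=np.zeros((384*S,512*S),np.uint8)
    for X in model(c,th)[:2]:
        h=cv2.convexHull(((proj(p,X)+.5)*S).astype(np.float32)).astype(int)
        cv2.fillConvexPoly(im,h,255)
    return cv2.resize(im,(512,384),interpolation=cv2.INTER_AREA)/255.
from scipy.optimize import minimize
def fit(obs,c0,th0):
    def cost(x):
        return sum(((sil(p,x[:2]/1000,x[2]/100)-m)**2).sum() for p,m in obs)
    r=minimize(cost,[c0[0]*1000,c0[1]*1000,th0*100],method='Nelder-Mead',options=dict(initial_simplex=[[c0[0]*1000+a,c0[1]*1000+b,th0*100+e] for a,b,e in ((0,0,0),(6,0,0),(0,6,0),(0,0,8))]))
    return r.x,r.fun
th=np.radians(12); c0=np.array([0.501,-0.3125])-0.05*np.array([-np.sin(th),np.cos(th)])
m=[m for m in ms if abs((m['bbox'][0]+m['bbox'][2])/2-265)<20][0]['pixels'].astype(float)
print('scene',fit([(p,m)],c0,th),m.sum())
q=read_camera('top'); cv2.imwrite('pics/t1.png',q['img'])
mt=masks_of('bar',q); print([(round(a['confidence'],2),a['bbox']) for a in mt])
for a in mt:
    if abs((a['bbox'][0]+a['bbox'][2])/2-305)<15: print('top',fit([(q,a['pixels'].astype(float))],c0,th), 'both',fit([(q,a['pixels'].astype(float)),(p,m)],c0,th))
```

```text
[(0.89, [303.8, 258.1, 340.6, 276.9]), (0.76, [244.7, 232.4, 284.9, 259.2]), (0.67, [253.3, 289.6, 309.7, 308.0])]
scene (array([ 512.98151248, -362.05498304,   22.32300399]), np.float64(43.22555940023068)) 461.0
[(0.38, [283.3, 211.6, 291.8, 221.5])]
```

View pics/t1.png

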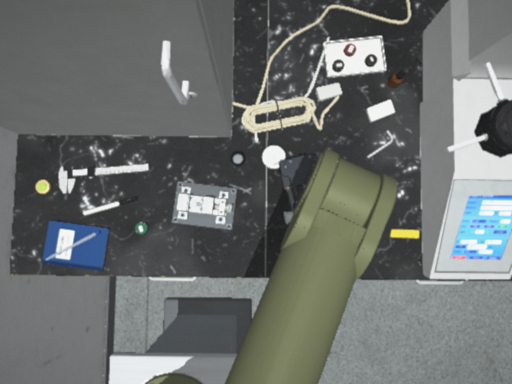

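Scene fit: plain end at (0.513,-0.362), axis 12.8°. That agrees with the top view to about 1 mm. Now the vice in detail.

Run:
```python
import cv2,numpy as np
a=cv2.imread('pics/top0.png')[175:235,165:245]
a=(255*(a/255.)**1.5).astype('uint8')
cv2.imwrite('pics/tv.png',cv2.resize(a,None,fx=10,fy=10,interpolation=cv2.INTER_CUBIC))
b=cv2.imread('pics/s1.png')[165:220,190:260]
cv2.imwrite('pics/sv.png',cv2.resize(b,None,fx=10,fy=10,interpolation=cv2.INTER_CUBIC))
```

```text
(no output)
```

View pics/tv.png

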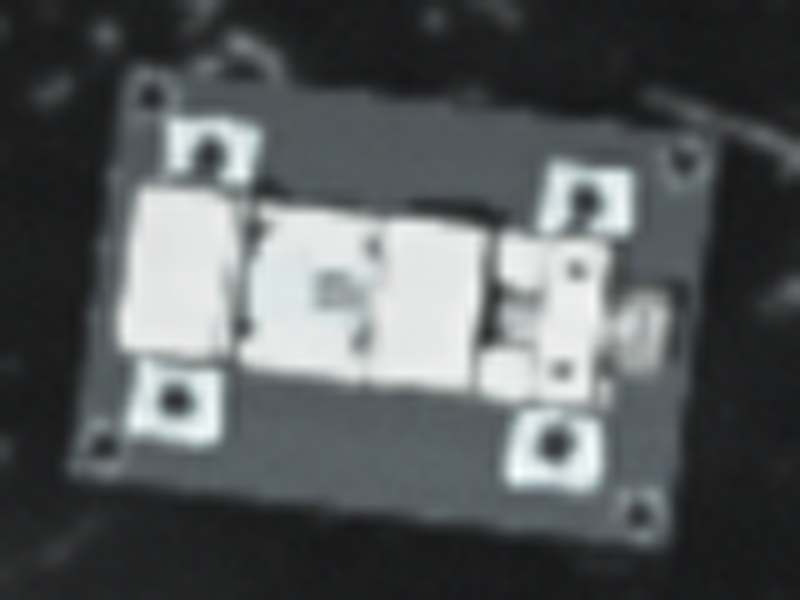

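View pics/sv.png

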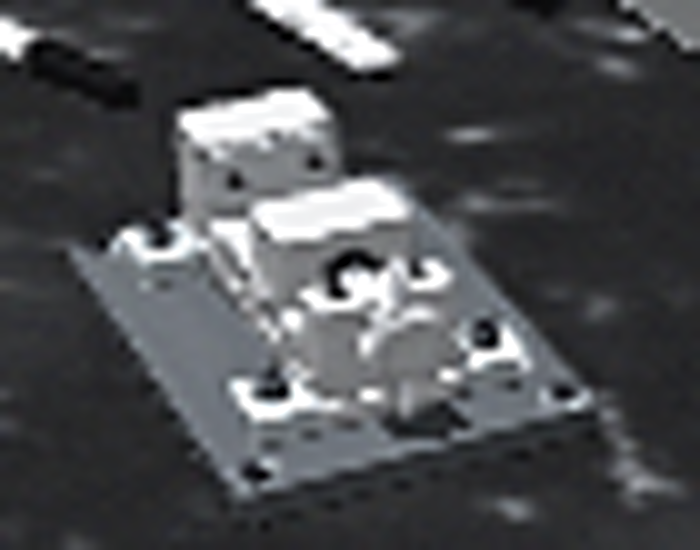

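The top crop shows the plate corners, the fixed jaw top (crop columns 120–236), the front jaw top (about 370–490) and the screw block (about 545–608). I convert these to the vice frame.

Run:
```python
from h import *
q=read_camera('top')
f=lambda a:(np.array(a)+.5)/10-.5+np.array([165,175])
pl=ray(q,f([(137,67),(717,137),(667,550),(70,475)]),.010)[:,:2]
c=pl.mean(0); yv=(pl[0]-pl[1])+(pl[3]-pl[2]); yv/=np.linalg.norm(yv); xv=np.array([yv[1],-yv[0]])
print('plate c',c.round(4),'yaw',np.degrees(np.arctan2(xv[1],xv[0])).round(2),[np.linalg.norm(pl[i]-pl[(i+1)%4]).round(4) for i in range(4)])
for n,z,P in (('fixed',.0524,[(138,184),(238,198),(224,355),(120,347)]),('front',.0524,[(385,215),(490,225),(472,390),(365,385)]),('block',.045,[(553,240),(608,243),(595,400),(540,398)])):
    W=ray(q,f(P),z)[:,:2]-c
    print(n,np.c_[W@xv,W@yv].round(4).tolist())
```

```text
plate c [ 0.518  -0.0645] yaw -6.32 [np.float64(0.1458), np.float64(0.1032), np.float64(0.149), np.float64(0.1027)]
fixed [[0.0199, 0.0601], [0.0195, 0.0359], [-0.018, 0.0342], [-0.0192, 0.059]]
front [[0.0198, 0.0006], [0.0205, -0.0246], [-0.0191, -0.0255], [-0.021, -0.0001]]
block [[0.0192, -0.0394], [0.0201, -0.0526], [-0.0177, -0.0543], [-0.0188, -0.0412]]
```

Run:
```python
from h import *
P={n:read_camera(n) for n in ('scene','top')}
np.save('cams.npy',P,allow_pickle=True)
c=np.array([.518,-.0645]);yaw=np.radians(-6.5);xv=np.array([np.cos(yaw),np.sin(yaw)]);yv=np.array([-np.sin(yaw),np.cos(yaw)])
def box(x0,x1,y0,y1,z0,z1): return np.array([np.r_[c+x*xv+y*yv,z] for z in(z0,z1) for x,y in((x0,y0),(x1,y0),(x1,y1),(x0,y1))])
B=[box(-.052,.052,-.075,.075,0,.01),box(-.02,.02,.035,.059,.0294,.0524),box(-.0195,.0195,-.0238,.0002,.0304,.0524)]
for n,(r0,r1,c0,c1) in {'scene':(165,220,190,260),'top':(175,235,165,245)}.items():
    im=P[n]['img'][r0:r1,c0:c1].copy(); im=(im*.8).astype('uint8')
    im=cv2.resize(im,None,fx=10,fy=10,interpolation=cv2.INTER_CUBIC)
    for b in B:
        uv=((proj(P[n],b)-[c0,r0]+.5)*10-.5).astype(int)
        for i in range(4):
            for a,d in ((i,(i+1)%4),(4+i,4+(i+1)%4),(i,i+4)): cv2.line(im,tuple(map(int,uv[a])),tuple(map(int,uv[d])),(0,0,255),1)
    cv2.imwrite(f'pics/ov_{n}.png',im)
```

```text
(no output)
```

View pics/ov_scene.png

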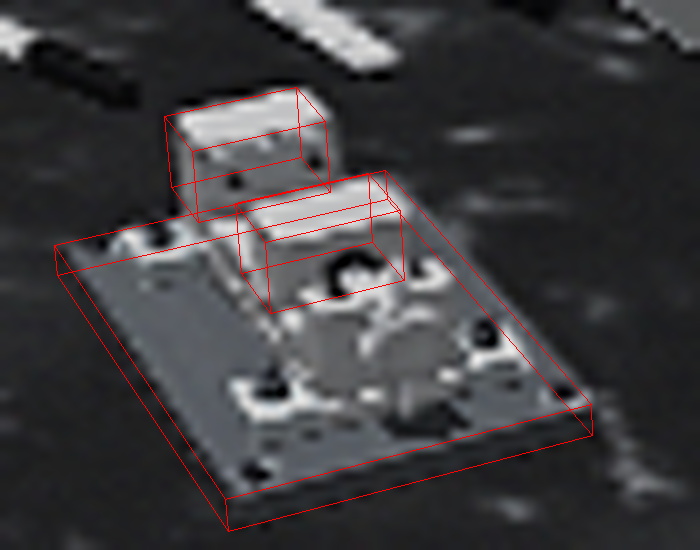

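View pics/ov_top.png

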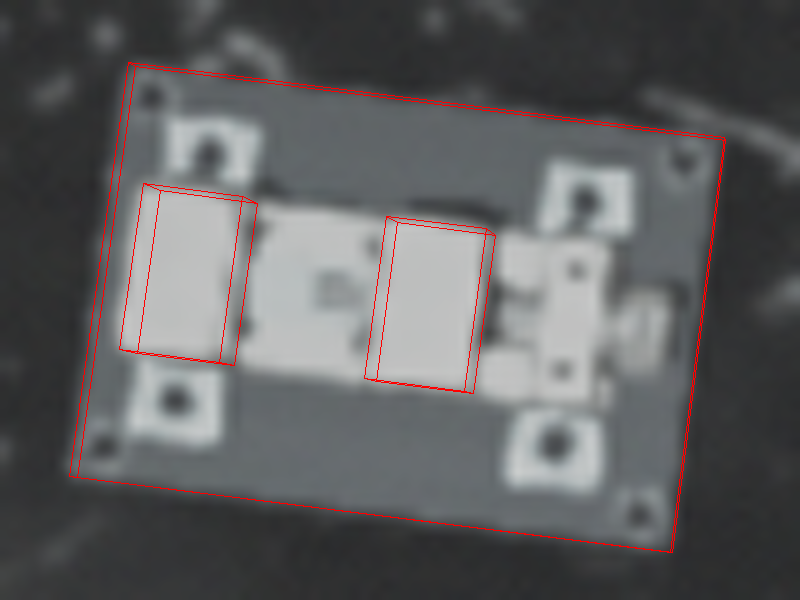

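The overlay matches in the top view, and the scene view is off by about 1 px (2 mm), which is within the calibration. The jaw opening is about 35 mm, so the travel is about 0.023. Splitting the difference, the bar foot goes to about (0.521,-0.0475). Now the grasp approach.

Run:
```python
from h import *
R=Rtool(102.6,-25); z=R.as_matrix()[:,2]; print(z.round(3))
T=np.array([.4992,-.303,.0150])-.060*z; print(T.round(4))
plan(T-.08*z,R,5,1)
```

```text
[ 0.092 -0.412 -0.906]
[ 0.4937 -0.2783  0.0694]
total d [-0.0097  0.0495 -0.15  ] rot(tool) [  0.24 -24.77   1.53]
1 0.0102 0.0006 0.0300 0.05 -4.95 0.31; 1 0.0127 0.0006 0.0290 0.05 -4.95 0.31; 1 0.0152 0.0005 0.0278 0.05 -4.95 0.31; 1 0.0175 0.0004 0.0263 0.05 -4.95 0.31; 1 0.0198 0.0004 0.0247 0.05 -4.95 0.31
```

Request:
carry_out:
  increments: "1 0.0102 0.0006 0.03 0 -5 0.3; 1 0.0127 0.0006 0.029 0 -5 0.3; 1 0.0152 0.0005 0.0278 0 -5 0.3; 1 0.0175 0.0004 0.0263 0 -5 0.3; 1 0.0198 0.0004 0.0247 0 -5 0.3; 1 0 0 0 0 0 0"

```text
time_s: 3.7
tool_pos: [0.4837, -0.2534, 0.1388]
tool_rot: [179.5, 26.1, 101.6]
force: [-0.4, -0.3, 0.1]
grip_width: 0.0868
```

Run:
```python
from h import *
st()
R=Rtool(102.6,-25); z=R.as_matrix()[:,2]
T=np.array([.4992,-.303,.0150])-.060*z
plan(T-.03*z,R,2,1)
p=read_camera('scene');cv2.imwrite('pics/s2.png',p['img'])
```

```text
3.7 q [ 38.34   8.92 -27.67 118.5   38.27  48.97  -1.47] p [ 0.4837 -0.2534  0.1388] r [179.52  26.14 101.58] F [-0.4 -0.3  0.1] w 0.0868
total d [ 0.0072 -0.0125 -0.0423] rot(tool) [ 0.04  1.14 -0.92]
1 0.0032 0.0021 0.0220 0.02 0.57 -0.46; 1 0.0029 0.0021 0.0220 0.02 0.57 -0.46
```

View pics/s2.png

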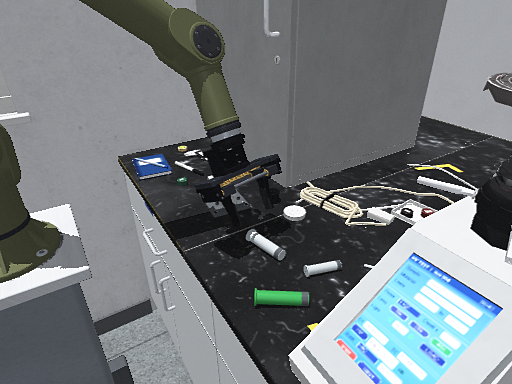

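The gripper leans as planned, with its body over the flange side. I go down in two stages.

Request:
carry_out:
  increments: "1 0.0032 0.0021 0.022 0 0.6 -0.5; 1 0.0029 0.0021 0.022 0 0.6 -0.4; 1 0 0 0 0 0 0"

```text
time_s: 4.12
tool_pos: [0.4956, -0.275, 0.105]
tool_rot: [179.3, 25.3, 101.7]
force: [0.0, -0.0, 0.1]
grip_width: 0.0871
```

Run:
```python
from h import *
st()
R=Rtool(102.6,-25); z=R.as_matrix()[:,2]
T=np.array([.4992,-.303,.0150])-.060*z
plan(T,R,3,1)
p=read_camera('scene');cv2.imwrite('pics/s3.png',cv2.resize(p['img'][180:280,190:330],None,fx=5.5,fy=5.5,interpolation=cv2.INTER_CUBIC))
```

```text
4.125 q [ 38.86  13.88 -26.08 117.39  41.53  45.67  -2.61] p [ 0.4956 -0.275   0.105 ] r [179.3   25.26 101.73] F [ 0.  -0.   0.1] w 0.0871
total d [-0.0019 -0.0032 -0.0356] rot(tool) [ 0.33  0.27 -0.78]
1 0.0042 -0.0010 0.0111 0.11 0.09 -0.26; 1 0.0042 -0.0009 0.0111 0.11 0.09 -0.26; 1 0.0042 -0.0009 0.0111 0.11 0.09 -0.26
```

View pics/s3.png

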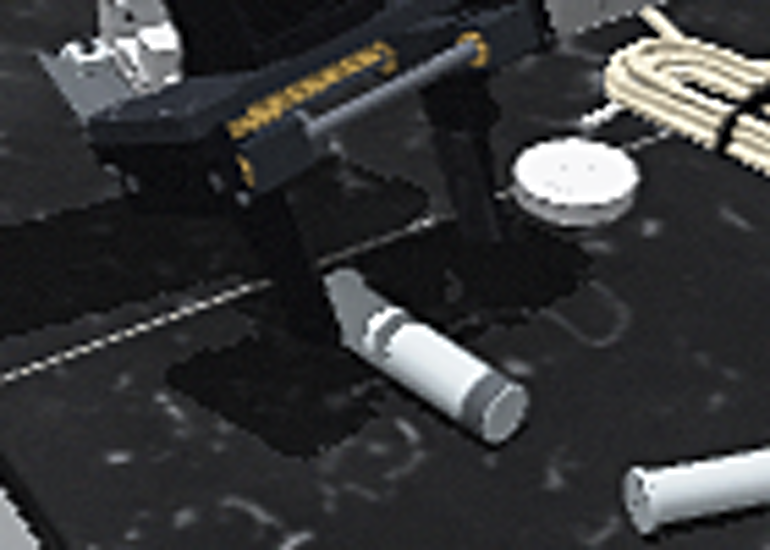

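Request:
carry_out:
  increments: "1 0.0042 -0.001 0.0111 0.1 0 -0.3; 1 0.0042 -0.001 0.0111 0.1 0 -0.3; 1 0.0042 -0.001 0.01 0.1 0 -0.2; 1 0 0 0 0 0 0"

```text
time_s: 4.68
tool_pos: [0.4951, -0.2792, 0.0722]
tool_rot: [179.7, 25.5, 102.5]
force: [-0.1, 0.6, -0.4]
grip_width: 0.087
```

Run:
```python
from h import *
st()
R=Rtool(102.6,-25); z=R.as_matrix()[:,2]
T=np.array([.4992,-.303,.0150])-.060*z
plan(T,R,1,1)
p=read_camera('scene');cv2.imwrite('pics/s4.png',cv2.resize(p['img'][180:280,190:330],None,fx=5.5,fy=5.5,interpolation=cv2.INTER_CUBIC))
```

```text
4.675 q [ 37.77  17.11 -24.75 118.32  45.98  43.12  -6.34] p [ 0.4951 -0.2792  0.0722] r [179.74  25.49 102.5 ] F [-0.1  0.6 -0.4] w 0.087
total d [-0.0014  0.001  -0.0029] rot(tool) [ 0.22  0.49 -0.09]
1 0.0024 -0.0012 0.0020 0.22 0.49 -0.09
```

View pics/s4.png

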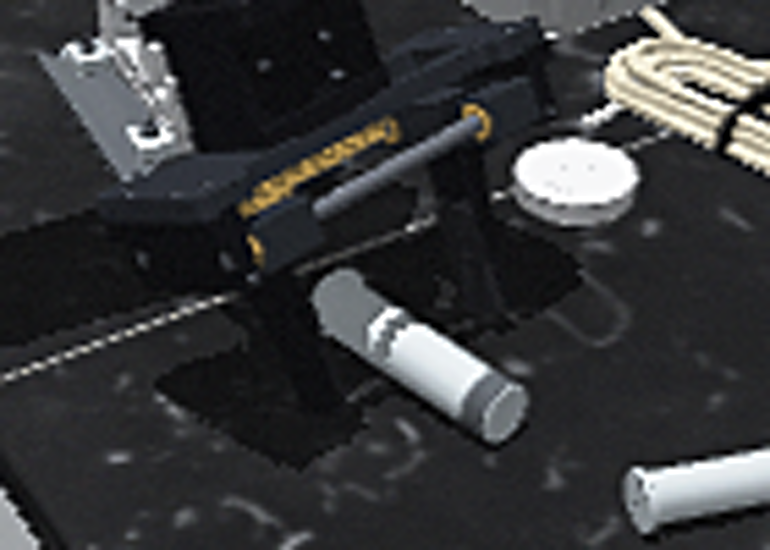

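The fingers straddle the bar. A last small correction, then close.

Request:
carry_out:
  increments: "1 0.0024 -0.0012 0.002 0 0.5 0; 0 0 0 0 0 0 0; 0 0 0 0 0 0 0; 0 0 0 0 0 0 0; 0 0 0 0 0 0 0; 0 0 0 0 0 0 0; 0 0 0 0 0 0 0; 0 0 0 0 0 0 0"
  force: 30

```text
time_s: 5.72
tool_pos: [0.4945, -0.2782, 0.0708]
tool_rot: [179.6, 25.1, 102.5]
force: [1.9, -0.2, -1.5]
grip_width: 0.0248
```

Run:
```python
from h import *
st()
p=read_camera('scene');cv2.imwrite('pics/s5.png',cv2.resize(p['img'][180:280,190:330],None,fx=5.5,fy=5.5,interpolation=cv2.INTER_CUBIC))
```

```text
5.725 q [ 38.04  17.15 -24.89 118.36  45.48  42.89  -5.89] p [ 0.4945 -0.2782  0.0708] r [179.63  25.05 102.48] F [ 1.9 -0.2 -1.5] w 0.0248
```

View pics/s5.png

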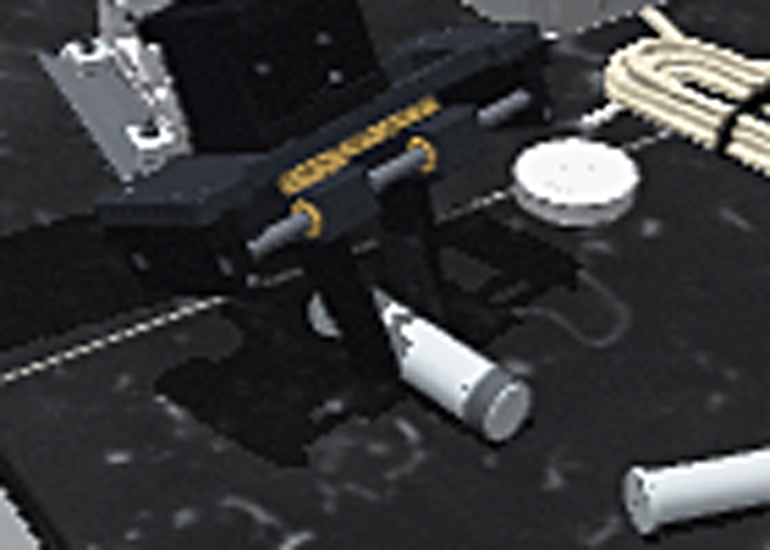

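Gripped, width 24.8 mm. Before swinging I fit a simple kinematic model to the logged poses, so I can check joint ranges for the turn.

```bash
cat > kin.py <<'E'
import numpy as np, itertools
from scipy.spatial.transform import Rotation as Ro
from scipy.optimize import least_squares
D=[([68.36,18.39,-4.02,83.11,1.29,78.54,-3.26],[.2482,-.6008,.2923],[179.99,0,22.45]),
([50.72,11.09,-26.21,93.2,5.23,76.77,38.31],[.4976,-.2922,.2922],[-179.95,.24,104.57]),
([38.34,8.92,-27.67,118.5,38.27,48.97,-1.47],[.4837,-.2534,.1388],[179.52,26.14,101.58]),
([38.86,13.88,-26.08,117.39,41.53,45.67,-2.61],[.4956,-.275,.105],[179.3,25.26,101.73]),
([37.77,17.11,-24.75,118.32,45.98,43.12,-6.34],[.4951,-.2792,.0722],[179.74,25.49,102.5]),
([38.04,17.15,-24.89,118.36,45.48,42.89,-5.89],[.4945,-.2782,.0708],[179.63,25.05,102.48])]
def chain(q,s,c,L):
    q=np.asarray(q); R=Ro.identity(); p=np.array([L[4],L[5],L[0]])
    ax='zyzyzyz'
    for i in range(7):
        a=s[i]*q[i]+(c[0] if i==0 else 0)+(c[1] if i==6 else 0)
        R=R*Ro.from_euler(ax[i],a,degrees=True)
        if i==2: p=p+R.apply([L[6],0,L[1]])
        if i==3: p=p+R.apply([L[7],0,0])
        if i==4: p=p+R.apply([0,0,L[2]])
        if i==5: p=p+R.apply([L[8],0,0])
        if i==6: p=p+R.apply([0,0,L[3]])
    return p,R
def res(x,s,D):
    r=[]
    for q,p,e in D:
        P,R=chain(q,s,x[:2],x[2:]); r+=list((P-p)*100); r+=list((R.inv()*Ro.from_euler('xyz',e,degrees=True)).as_rotvec()*20)
    return r
E
python3 - <<'E'
from kin import *
best=[]
for s in itertools.product([1,-1],repeat=7):
    if s[1]<0: continue
    for c7 in(0,90,180,-90):
      for c1 in (0,180):
        x0=[c1,c7,.3,.4,.4,.2,0,0,0,0,0]
        r0=np.sum(np.array([res(x0,s,D)]).reshape(-1,6)[:,3:]**2); best.append((r0,s,c1,c7))
best.sort(key=lambda b:b[0])
for b in best[:3]:
    x0=[b[2],b[3],.3,.4,.4,.2,0,0,0,0,0]
    r=least_squares(res,x0,args=(b[1],D)); print(b,r.cost,r.x.round(4))
    r=least_squares(lambda y:res(list(y)+[0]*5,b[1],D),x0[:6]); print('no offs',r.cost,r.x.round(4))
E
```

```text
(np.float64(5.069269327852166e-05), (-1, 1, -1, 1, -1, 1, -1), 0, 90) 0.05866877383670837 [-8.06700e-01  8.92463e+01  2.64800e-01  4.40100e-01  5.07800e-01
  3.01300e-01 -1.26000e-02 -1.37000e-02  8.00000e-03 -1.44000e-02
  3.30000e-03]
no offs 0.3476213329484259 [-2.3321 87.8199  0.2453  0.4736  0.5095  0.3032]
(np.float64(643.533593259726), (-1, 1, -1, -1, -1, -1, -1), 180, -90) 354.5040460546447 [ 1.721615e+02 -1.020642e+02  5.472000e-01 -7.549000e-01  2.685000e-01
 -6.102000e-01  8.490000e-02 -8.840000e-02 -8.423000e-01 -7.950000e-02
 -5.570000e-01]
no offs 506.12777768012654 [ 1.757292e+02 -9.895020e+01  8.153000e-01 -6.024000e-01  4.149000e-01
  5.180000e-02]
(np.float64(761.4836785056712), (-1, 1, -1, 1, -1, 1, 1), 0, 90) 365.8767049082898 [ 2.76820e+00  8.63422e+01  3.19500e-01  3.42100e-01  4.92200e-01
  2.80600e-01 -3.79000e-02 -4.88000e-02  5.73000e-02 -4.32000e-02
  2.58000e-02]
no offs 368.33578089092725 [-2.1092 81.7814  0.2419  0.4786  0.5075  0.306 ]
```

```bash
cat >> kin.py <<'E'
S=(-1,1,-1,1,-1,1,-1)
def fk(q,L):
    # L: h,L1,L2,L3, then y offsets after joints 2(upper arm),4(forearm),6 ; x offs elbow
    R=Ro.identity(); p=np.array([0,0,L[0]])
    off={2:[L[7],L[4],L[1]],3:[L[8],0,0],4:[0,L[5],L[2]],6:[0,0,L[3]],0:[0,0,0],5:[0,L[6],0],1:[0,0,0]}
    ax='zyzyzyz'
    for i in range(7):
        R=R*Ro.from_euler(ax[i],S[i]*q[i]+(90 if i==6 else 0),degrees=True)
        p=p+R.apply(off[i])
    return p,R
E
python3 - <<'E'
from kin import *
for mask in ([0,1,2,3],[0,1,2,3,4,5],[0,1,2,3,4,5,6],[0,1,2,3,7,8],range(9)):
    mask=list(mask)
    def f(y):
        L=np.zeros(9);L[mask]=y
        return np.ravel([(fk(q,L)[0]-p)*1000 for q,p,e in D])
    r=least_squares(f,[.25,.45,.5,.3]+[0]*(len(mask)-4)); print(mask,np.sqrt(np.mean(r.fun**2)).round(3),r.x.round(4))
E
```

```text
[0, 1, 2, 3] 9.797 [0.2099 0.5261 0.4879 0.3315]
[0, 1, 2, 3, 4, 5] 0.822 [ 0.2233  0.4857  0.5045  0.2905 -0.03    0.0052]
[0, 1, 2, 3, 4, 5, 6] 0.822 [ 0.2233  0.4857  0.5045  0.2905 -0.03    0.7449 -0.7396]
[0, 1, 2, 3, 7, 8] 7.596 [ 0.1872  0.5704  0.5263  0.3367 -0.0427  0.0069]
[0, 1, 2, 3, 4, 5, 6, 7, 8] 0.715 [ 0.2344  0.4856  0.5153  0.2967 -0.0227  0.6111 -0.6134 -0.0093  0.0058]
```

```bash
cat >> kin.py <<'E'
LL=np.array([.2233,.4857,.5045,.2905,-.03,.0052,0,0,0])
lo=np.array([-163.93,-17.29,-79.2,3.27,-89.18,5.43,-154.24]);hi=np.array([163.93,119.83,71.16,140.29,269.18,117.66,154.24])
def err(q,p,R):
    P,Q=fk(q,LL); return np.r_[(p-P),(R*Q.inv()).as_rotvec()]
def step(q,p,R,it=30):
    q=q.copy()
    for _ in range(it):
        e=err(q,p,R)
        J=np.array([(err(q+np.eye(7)[i]*.1,p,R)-e)/-.1 for i in range(7)]).T
        dq=J.T@np.linalg.solve(J@J.T+1e-9*np.eye(6),e)
        q=np.clip(q+np.clip(dq,-5,5),lo,hi)
        if np.abs(e).max()<1e-4: break
    return q,np.abs(err(q,p,R)).max()
def ikall(p,R,n=150,seed=0):
    rng=np.random.default_rng(seed); out=[]
    for _ in range(n):
        r=least_squares(lambda q:np.r_[err(q,p,R)],rng.uniform(lo,hi),bounds=(lo,hi),x_scale=50,max_nfev=60)
        if r.cost<1e-7: out.append(r.x)
    return np.array(out)
def Rtool(h,pitch): return Ro.from_euler('xyz',[180,0,h],degrees=True)*Ro.from_rotvec([0,pitch,0],degrees=True)
E
python3 - <<'E'
from kin import *
q0=np.array(D[-1][0]);
# path: lift, tilt/transport, final
def run(h,pit,via_z=.25):
    R0=Ro.from_euler('xyz',D[-1][2],degrees=True);p0=np.array(D[-1][1])
    R1=Rtool(h,pit); G=np.array([.521,-.0475,.0294+.06]); z=R1.as_matrix()[:,2]; p2=G-.06*z; p1=p2+[0,0,.12]
    q=q0.copy(); worst=0
    up=p0+[0,0,.18]
    for t in np.linspace(0,1,10): q,e=step(q,p0+(up-p0)*t,R0); worst=max(worst,e)
    rv=(R0.inv()*R1).as_rotvec()
    for t in np.linspace(0,1,40): q,e=step(q,up+(p1-up)*t,R0*Ro.from_rotvec(rv*t)); worst=max(worst,e)
    qh=q
    for t in np.linspace(0,1,12): q,e=step(q,p1+(p2-p1)*t,R1); worst=max(worst,e)
    print(h,pit,'err',round(worst,4),'hi',qh.round(0),'lo',q.round(0))
for h in (60,75,85,96.5,105,120):
    for pit in (63,): run(h,pit)
R1=Rtool(96.5,63);p=np.array([.521,-.0475,.0894])-.06*R1.as_matrix()[:,2]
A=ikall(p,R1,60); print(len(A)); print(A[np.argsort(A[:,4])].round(0)[::4])
E
```

```text
60 63 err 0.0 hi [ 60.  13. -24. 119. -61.  74.  38.] lo [ 59.  26. -24. 122. -61.  64.  50.]
75 63 err 0.0 hi [ 60.  21. -28. 109. -50.  82.  38.] lo [ 58.  33. -27. 111. -48.  72.  46.]
85 63 err 0.0 hi [ 58.  27. -31. 102. -43.  87.  37.] lo [ 56.  37. -29. 104. -40.  78.  45.]
96.5 63 err 0.0 hi [ 55.  33. -33.  94. -36.  94.  37.] lo [ 53.  42. -30.  97. -32.  85.  44.]
105 63 err 0.0 hi [ 52.  36. -34.  89. -31.  99.  38.] lo [ 51.  45. -32.  91. -27.  90.  44.]
120 63 err 0.0 hi [ 46.  42. -36.  80. -23. 108.  40.] lo [ 45.  50. -34.  82. -18. 100.  45.]
11
[[ 19.  40.  15.  97. -51.  98.  61.]
 [ 76.  60. -66.  96.  -6.  79.  21.]
 [ 80.  70. -77.  96.   6.  79.  10.]]
```

The turn is feasible with good margins on every joint. Lift.

Run:
```python
from h import *
o=st(); R=Ro.from_euler('xyz',o['tool_rot'],degrees=True)
plan(o['tool_pos']+[0,0,.18],R,6,0)
```

```text
5.775 q [ 38.04  17.16 -24.89 118.36  45.48  42.88  -5.89] p [ 0.4945 -0.2782  0.0707] r [179.63  25.05 102.48] F [-0.  -0.3  0.4] w 0.0248
total d [0.   0.   0.18] rot(tool) [0. 0. 0.]
0 -0.0127 0.0002 -0.0272 0.00 0.00 0.00; 0 -0.0127 0.0002 -0.0272 0.00 0.00 0.00; 0 -0.0127 0.0002 -0.0272 0.00 0.00 0.00; 0 -0.0127 0.0002 -0.0272 0.00 0.00 0.00; 0 -0.0127 0.0002 -0.0272 0.00 0.00 0.00; 0 -0.0127 0.0002 -0.0272 0.00 0.00 0.00
```

Request:
carry_out:
  increments: "0 -0.0063 0 -0.0136 0 0 0; 0 -0.0127 0 -0.0272 0 0 0; 0 -0.0127 0 -0.0272 0 0 0; 0 -0.0127 0 -0.0272 0 0 0; 0 -0.0127 0 -0.0272 0 0 0; 0 -0.0127 0 -0.0272 0 0 0; 0 0 0 0 0 0 0"
  force: 40

```text
time_s: 6.65
tool_pos: [0.4902, -0.275, 0.2391]
tool_rot: [-180.0, 24.4, 102.7]
force: [0.0, 0.8, -4.5]
grip_width: 0.0246
```

Run:
```python
from h import *
o=st()
R=Rtool(96.5,63); z=R.as_matrix()[:,2]
plan(np.array([.521,-.0475,.0294+.06+.10])-.06*z,R,18,0)
p=read_camera('scene');cv2.imwrite('pics/s6.png',p['img'])
```

```text
6.65 q [ 43.14   3.35 -28.5  110.62  27.69  57.72  14.33] p [ 0.4902 -0.275   0.2391] r [-180.     24.45  102.69] F [ 0.   0.8 -4.5] w 0.0246
total d [ 0.0369  0.1744 -0.0225] rot(tool) [-2.26 87.36  6.45]
0 0.0087 0.0041 -0.0026 -0.13 4.85 0.36; 0 0.0089 0.0041 -0.0018 -0.13 4.85 0.36; 0 0.0091 0.0040 -0.0011 -0.13 4.85 0.36; 0 0.0092 0.0040 -0.0003 -0.13 4.85 0.36; 0 0.0092 0.0039 0.0005 -0.13 4.85 0.36; 0 0.0091 0.0039 0.0013 -0.13 4.85 0.36; 0 0.0090 0.0038 0.0021 -0.13 4.85 0.36; 0 0.0088 0.0037 0.0028 -0.13 4.85 0.36; 0 0.0086 0.0037 0.0036 -0.13 4.85 0.36; 0 0.0083 0.0036 0.0043 -0.13 4.85 0.36; 0 0.0079 0.0035 0.0050 -0.13 4.85 0.36; 0 0.0075 0.0035 0.0056 -0.13 4.85 0.36; 0 0.0070 0.0034 0.0063 -0.13 4.85 0.36; 0 0.0064 0.0034 0.0068 -0.13 4.85 0.36; 0 0.0059 0.0033 0.0074 -0.13 4.85 0.36; 0 0.0052 0.0033 0.0078 -0.13 4.85 0.36; 0 0.0046 0.0032 0.0083 -0.13 4.85 0.36; 0 0.0039 0.0032 0.0086 -0.13 4.85 0.36
```

View pics/s6.png

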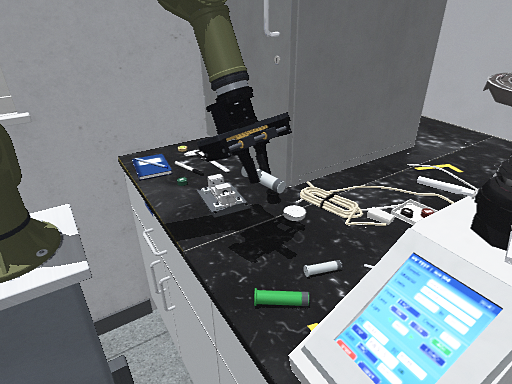

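Held: the force reads 4.5 N downward, which matches 0.4 kg. The bar is at about (270,182) in the air. Now the 87° turn combined with the transfer.

Request:
carry_out:
  increments: "0 0.0087 0.0041 -0.0026 0 4.85 0.35; 0 0.0089 0.0041 -0.0018 0 4.85 0.35; 0 0.0091 0.004 -0.0011 0 4.85 0.35; 0 0.0092 0.004 -0.0003 0 4.85 0.35; 0 0.0092 0.0039 0.0005 0 4.85 0.35; 0 0.0091 0.0039 0.0013 0 4.85 0.35; 0 0.009 0.0038 0.0021 0 4.85 0.35; 0 0.0088 0.0037 0.0028 0 4.85 0.35; 0 0.0086 0.0037 0.0036 0 4.85 0.35; 0 0.0083 0.0036 0.0043 0 4.85 0.35; 0 0.0079 0.0035 0.005 0 4.85 0.35; 0 0.0075 0.0035 0.0056 0 4.85 0.35; 0 0 0 0 0 0 0"

```text
time_s: 8.32
tool_pos: [0.4993, -0.1513, 0.1943]
tool_rot: [-176.4, -36.6, 96.6]
force: [-0.8, -0.5, -3.5]
grip_width: 0.0244
```

Run:
```python
from h import *
o=st()
R=Rtool(96.5,63); z=R.as_matrix()[:,2]
plan(np.array([.521,-.0475,.0294+.06+.10])-.06*z,R,8,0)
p=read_camera('scene');cv2.imwrite('pics/s7.png',p['img'])
```

```text
8.325 q [ 52.2   25.56 -29.39  95.36 -17.08  84.84  35.63] p [ 0.4993 -0.1513  0.1943] r [-176.44  -36.62   96.61] F [-0.8 -0.5 -3.5] w 0.0244
total d [0.0277 0.0507 0.0223] rot(tool) [-3.58 26.37 -0.75]
0 0.0064 0.0042 0.0010 -0.45 3.30 -0.09; 0 0.0063 0.0042 0.0014 -0.45 3.30 -0.09; 0 0.0062 0.0042 0.0018 -0.45 3.30 -0.09; 0 0.0061 0.0042 0.0022 -0.45 3.30 -0.09; 0 0.0059 0.0042 0.0026 -0.45 3.30 -0.09; 0 0.0058 0.0042 0.0029 -0.45 3.30 -0.09; 0 0.0056 0.0042 0.0033 -0.45 3.30 -0.09; 0 0.0054 0.0042 0.0037 -0.45 3.30 -0.09
```

View pics/s7.png

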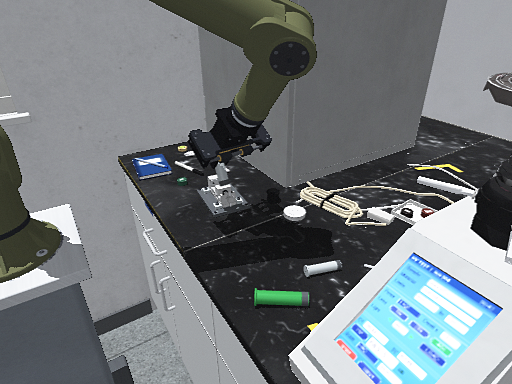

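Request:
carry_out:
  increments: "0 0.0064 0.0042 0.001 -0.45 3.3 -0.1; 0 0.0063 0.0042 0.0014 -0.45 3.3 -0.1; 0 0.0062 0.0042 0.0018 -0.45 3.3 -0.1; 0 0.0061 0.0042 0.0022 -0.45 3.3 -0.1; 0 0.0059 0.0042 0.0026 -0.45 3.3 -0.1; 0 0.0058 0.0042 0.0029 -0.45 3.3 -0.1; 0 0.0056 0.0042 0.0033 -0.45 3.3 -0.1; 0 0.0054 0.0042 0.0037 -0.45 3.3 -0.1; 0 0 0 0 0 0 0"

```text
time_s: 9.5
tool_pos: [0.5292, -0.0989, 0.2187]
tool_rot: [179.3, -64.4, 97.0]
force: [0.2, -0.1, -5.2]
grip_width: 0.0245
```

Run:
```python
from h import *
o=st()
R=Rtool(96.5,63); z=R.as_matrix()[:,2]
plan(np.array([.521,-.0475,.0294+.06+.10])-.06*z,R,2,0)
for n in ('scene','top'):
    p=read_camera(n);cv2.imwrite(f'pics/{n}8.png',p['img'])
    r=(110,220,170,300) if n=='scene' else (150,250,150,280)
    cv2.imwrite(f'pics/{n}8z.png',cv2.resize(p['img'][r[0]:r[1],r[2]:r[3]],None,fx=5.4,fy=5.4,interpolation=cv2.INTER_CUBIC))
    print(n,[(round(m['confidence'],2),m['bbox']) for m in masks_of('bar',p)])
```

```text
9.5 q [ 55.87  36.81 -33.22  92.14 -34.19  93.12  38.34] p [ 0.5292 -0.0989  0.2187] r [179.29 -64.39  96.96] F [ 0.2 -0.1 -5.2] w 0.0245
total d [-0.0021 -0.0017 -0.002 ] rot(tool) [ 0.3  -1.39  0.19]
0 -0.0012 -0.0012 -0.0002 0.15 -0.69 0.10; 0 -0.0012 -0.0012 -0.0002 0.15 -0.69 0.10
scene [(0.9, [302.1, 258.8, 340.3, 277.1]), (0.61, [254.4, 290.2, 308.7, 306.3]), (0.45, [208.8, 148.5, 220.6, 155.1])]
top [(0.67, [170.8, 179.8, 218.0, 230.7]), (0.49, [174.5, 189.5, 188.1, 201.8])]
```

View pics/scene8z.png

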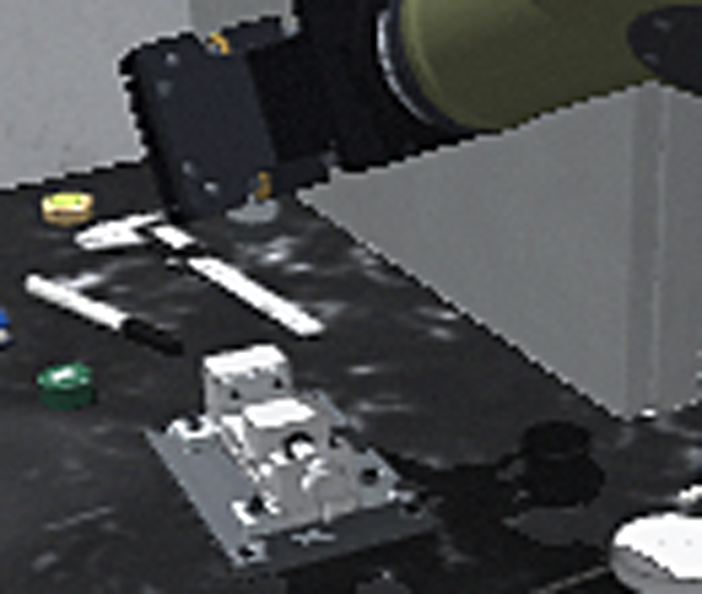

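View pics/top8z.png

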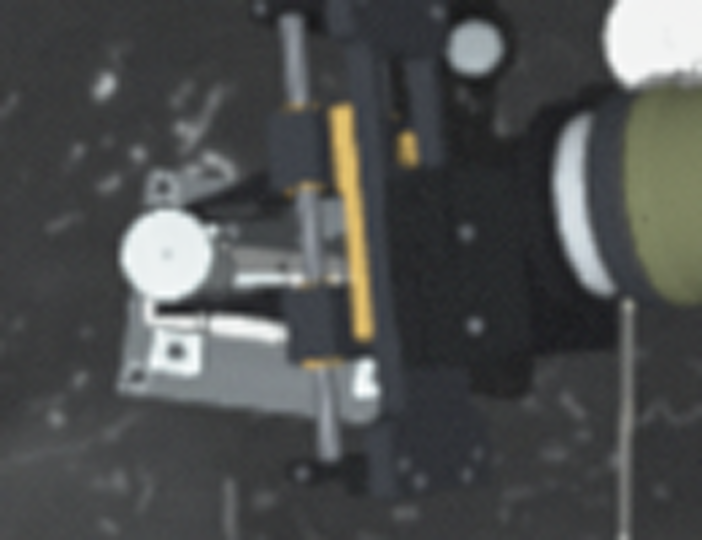

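The top view shows the flange as a white disc at crop (167,253), upright in the gripper. The scene view shows only the lower end, just below the gripper at about (215,152). I measure both.

Run:
```python
from h import *
o=get_obs(); R=Ro.from_euler('xyz',o['tool_rot'],degrees=True).as_matrix()
G=o['tool_pos']+.06*R[:,2]; print('axis point expected',G.round(4))
ang=np.radians(-25.05-2); # bar axis in tool: at grasp tool pitch -25.05, bar elevated 2deg
q=read_camera('top'); im=q['img'][150:250,150:280]
# bar axis in tool frame
Rg=Ro.from_euler('xyz',[179.63,25.05,102.48],degrees=True).as_matrix()
u=np.array([-np.sin(np.radians(12.48))*np.cos(np.radians(2)),np.cos(np.radians(12.48))*np.cos(np.radians(2)),np.sin(np.radians(2))])
ax=R@(Rg.T@u); print('predicted bar axis',ax.round(3))
print('pred flange',(G+.04*ax).round(4),'pred foot',(G-.06*ax).round(4))
g=cv2.cvtColor(im,cv2.COLOR_BGR2GRAY); 
th=(g>200).astype('uint8'); n,lab,stt,cen=cv2.connectedComponentsWithStats(th)
for i in range(1,n):
    if stt[i,4]>60: print(stt[i],cen[i]+150)
c=np.array([150+167.5/5.4-.5,150+253.5/5.4-.5]); print('flange meas',ray(q,c,G[2]+.04).round(4))
p=read_camera('scene'); print('proj foot',proj(p,G-.06*ax),'top',proj(q,G+.04*ax),c)
```

```text
axis point expected [ 0.5236 -0.0455  0.1934]
predicted bar axis [-0.001 -0.022  1.   ]
pred flange [ 0.5235 -0.0464  0.2334] pred foot [ 0.5237 -0.0442  0.1334]
[113   0  17  15 225] [271.00888889 156.35555556]
[ 23  39  16  22 210] [180.41904762 197.58571429]
flange meas [[ 0.5236 -0.0445  0.2334]]
proj foot [[216.39945823 153.31056457]] top [[181.48167476 196.49611662]] [180.51851852 196.44444444]
```

Prediction and measurement agree within 2 mm. I correct the shift and the 1.4° tilt while lowering to about 9 mm above the rest.

Run:
```python
from h import *
o=st()
R=Rtool(96.5,63.2); z=R.as_matrix()[:,2]
plan(np.array([.5205,-.0480,.0294+.06+.01])-.06*z,R,6,0)
```

```text
9.8 q [ 55.85  36.65 -33.2   92.11 -34.15  93.11  38.34] p [ 0.5294 -0.0992  0.2197] r [179.11 -64.18  97.13] F [-0.1  1.7 -4.4] w 0.0246
total d [-0.0028 -0.002  -0.0932] rot(tool) [ 0.33 -0.99  0.27]
0 -0.0141 -0.0006 0.0065 0.06 -0.16 0.05; 0 -0.0141 -0.0006 0.0065 0.06 -0.16 0.05; 0 -0.0141 -0.0006 0.0066 0.06 -0.16 0.05; 0 -0.0140 -0.0006 0.0066 0.06 -0.16 0.05; 0 -0.0140 -0.0005 0.0067 0.06 -0.16 0.05; 0 -0.0140 -0.0005 0.0067 0.06 -0.16 0.05
```

Request:
carry_out:
  increments: "0 -0.0141 -0.0015 0.0065 0.3 -0.5 0.2; 0 -0.0141 -0.0015 0.0065 0 -0.5 0.1; 0 -0.0141 0 0.0066 0 0 0; 0 -0.014 0 0.0066 0 0 0; 0 0 0 0 0 0 0"

```text
time_s: 10.42
tool_pos: [0.5259, -0.1015, 0.152]
tool_rot: [-179.7, -63.1, 96.2]
force: [-0.1, 0.4, -3.7]
grip_width: 0.0241
```

Run:
```python
from h import *
o=st()
R=Rtool(96.5,63.2); z=R.as_matrix()[:,2]
plan(np.array([.5205,-.0480,.0294+.06+.01])-.06*z,R,3,0)
q=read_camera('top'); g=cv2.cvtColor(q['img'],cv2.COLOR_BGR2GRAY)
cv2.imwrite('pics/t9z.png',cv2.resize(q['img'][160:240,160:260],None,fx=7,fy=7,interpolation=cv2.INTER_CUBIC))
p=read_camera('scene')
cv2.imwrite('pics/s9z.png',cv2.resize(p['img'][130:220,180:280],None,fx=7,fy=6.6,interpolation=cv2.INTER_CUBIC))
```

```text
10.425 q [ 54.75  41.11 -31.51  93.5  -31.18  88.39  41.54] p [ 0.5259 -0.1015  0.152 ] r [-179.7   -63.06   96.18] F [-0.1  0.4 -3.7] w 0.0241
total d [ 0.0006  0.0003 -0.0255] rot(tool) [-0.01  0.14 -0.15]
0 -0.0076 0.0002 0.0039 -0.00 0.05 -0.05; 0 -0.0076 0.0002 0.0039 -0.00 0.05 -0.05; 0 -0.0076 0.0002 0.0039 -0.00 0.05 -0.05
```

View pics/t9z.png

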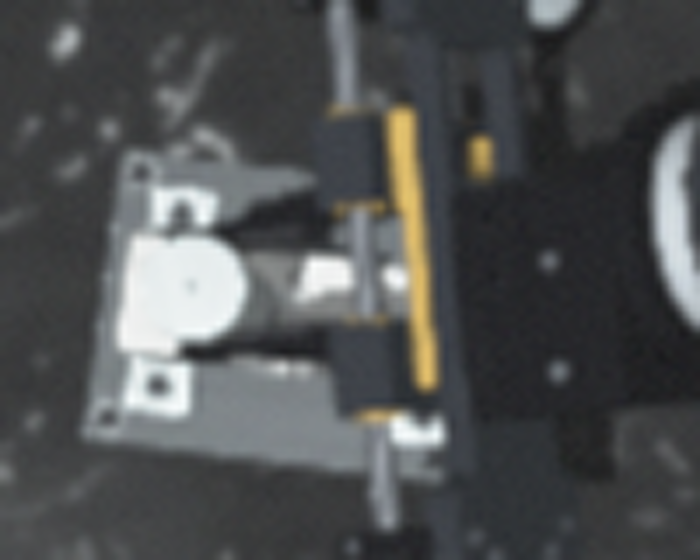

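View pics/s9z.png

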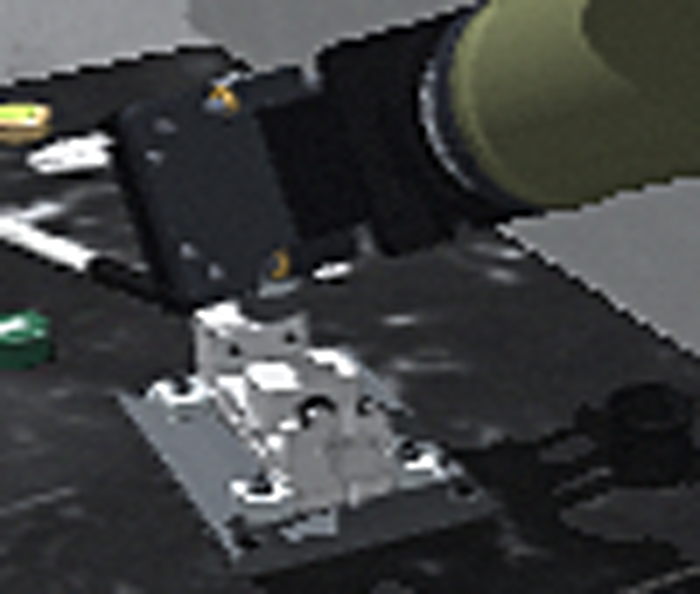

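Run:
```python
from h import *
q=read_camera('top'); g=cv2.cvtColor(q['img'],cv2.COLOR_BGR2GRAY)
print(ray(q,[(192.5/7-.5+160,286.5/7-.5+160)],.1647).round(4))
o=get_obs();R=Ro.from_euler('xyz',o['tool_rot'],degrees=True).as_matrix();G=o['tool_pos']+.06*R[:,2];print(G.round(4),proj(q,G+[0,0,.04]))
```

```text
[[ 0.5201 -0.0462  0.1647]]
[ 0.5209 -0.0484  0.1268] [[187.86228947 199.99224646]]
```

The flange is within 1 mm of the target in the top view. Descend.

Request:
carry_out:
  increments: "0 -0.0076 0.0002 0.0039 0 0 0; 0 -0.0076 0.0002 0.0039 0 0 0; 0 -0.0076 0.0002 0.0039 0 0 0; 0 -0.004 0 0.002 0 0 0; 0 0 0 0 0 0 0"

```text
time_s: 11.2
tool_pos: [0.5281, -0.1016, 0.1226]
tool_rot: [179.7, -62.9, 96.7]
force: [0.1, -0.3, -4.5]
grip_width: 0.0244
```

Run:
```python
from h import *
o=st();R=Ro.from_euler('xyz',o['tool_rot'],degrees=True);M=R.as_matrix();G=o['tool_pos']+.06*M[:,2];print(G.round(4), 'down in tool',(M.T@[0,0,-1]).round(3))
plan(np.array([.5205,-.0480,.0294+.06+.002])-.06*Rtool(96.5,63.2).as_matrix()[:,2],Rtool(96.5,63.2),2,0)
p=read_camera('scene')
cv2.imwrite('pics/s10z.png',cv2.resize(p['img'][130:220,180:280],None,fx=7,fy=6.6,interpolation=cv2.INTER_CUBIC))
```

```text
11.2 q [ 54.18  43.58 -30.88  93.49 -30.26  86.3   43.08] p [ 0.5281 -0.1016  0.1226] r [179.73 -62.91  96.68] F [ 0.1 -0.3 -4.5] w 0.0244
[ 0.5222 -0.0485  0.0953] down in tool [-0.89  -0.002  0.455]
total d [-0.0015  0.0004 -0.0041] rot(tool) [0.11 0.29 0.08]
0 -0.0017 -0.0007 0.0012 0.05 0.14 0.04; 0 -0.0017 -0.0007 0.0012 0.05 0.14 0.04
```

View pics/s10z.png

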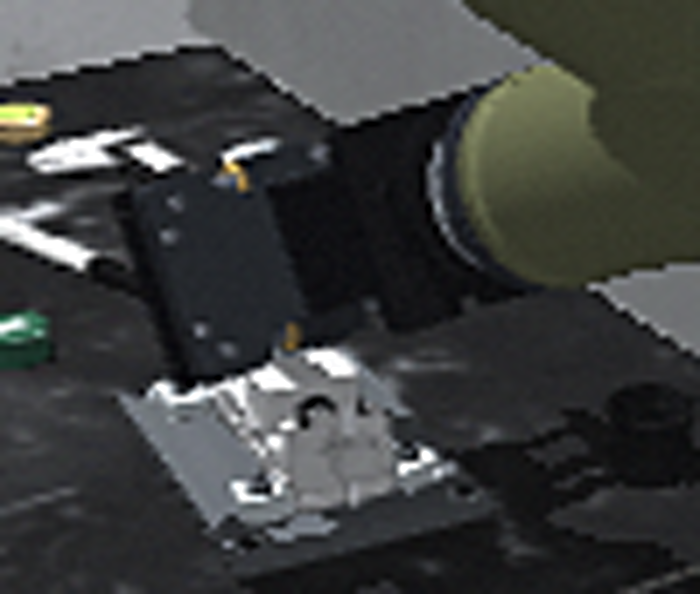

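Request:
carry_out:
  increments: "0 -0.0017 -0.0007 0.0012 0 0.1 0; 0 -0.0017 -0.0007 0.0012 0 0.1 0; 0 0 0 0 0 0 0"

```text
time_s: 11.62
tool_pos: [0.5268, -0.1013, 0.1189]
tool_rot: [179.6, -63.1, 96.8]
force: [-0.2, -0.8, -4.2]
grip_width: 0.0247
```

Request:
carry_out:
  increments: "0 -0.0012 0 0.0006 0 0 0; 0 -0.0009 0 0.0005 0 0 0"

```text
time_s: 11.88
tool_pos: [0.527, -0.1011, 0.1174]
tool_rot: [179.5, -63.2, 96.9]
force: [-0.6, -1.3, 1.2]
grip_width: 0.0247
```

Request:
carry_out:
  increments: "0 -0.0009 0 0.0005 0 0 0; 0 -0.0009 0 0.0005 0 0 0"

```text
time_s: 12.12
tool_pos: [0.527, -0.1011, 0.1172]
tool_rot: [179.4, -63.3, 97.0]
force: [-3.2, -1.3, 3.7]
grip_width: 0.0243
```

The foot touched down: the z force went from -4 to +4 N and the foot is at about 0.030 m, the rest's height. I let it relax, then release.

Request:
carry_out:
  increments: "0 0 0 0 0 0 0; 0 0 0 0 0 0 0"
  force: 10

```text
time_s: 12.38
tool_pos: [0.5268, -0.101, 0.1172]
tool_rot: [179.5, -63.3, 97.0]
force: [-2.0, -1.3, 0.7]
grip_width: 0.0252
```

Run:
```python
from h import *
o=st()
q=read_camera('top'); cv2.imwrite('pics/t11z.png',cv2.resize(q['img'][160:240,160:260],None,fx=7,fy=7,interpolation=cv2.INTER_CUBIC))
```

```text
12.375 q [ 54.24  44.18 -30.84  93.61 -30.21  86.11  43.61] p [ 0.5268 -0.101   0.1172] r [179.46 -63.33  97.02] F [-2.  -1.3  0.7] w 0.0252
```

View pics/t11z.png

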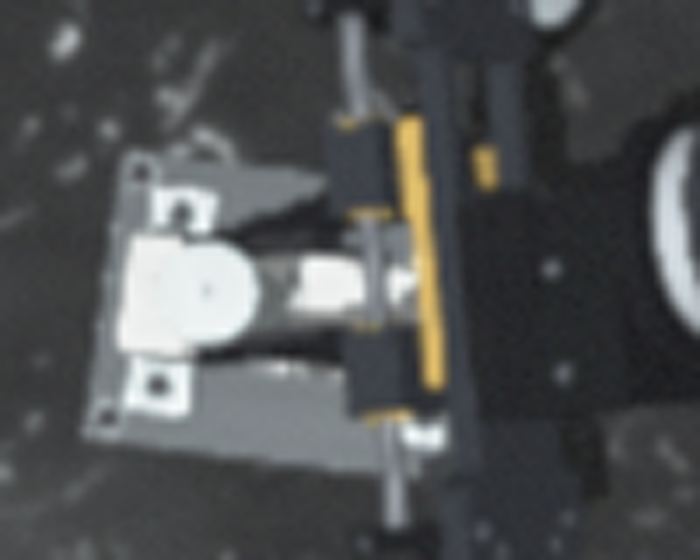

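The flange disc is at crop (208,291), between the fixed jaw on the left and the front jaw (crop ~300 onward). Release.

Request:
carry_out:
  increments: "0.45 0 0 0 0 0 0; 0.5 0 0 0 0 0 0; 0.6 0 0 0 0 0 0; 0.6 0 0 0 0 0 0"

```text
time_s: 12.92
tool_pos: [0.5278, -0.1001, 0.1174]
tool_rot: [179.2, -63.4, 97.2]
force: [-0.6, -0.1, 1.1]
grip_width: 0.0504
```

Run:
```python
from h import *
o=st()
q=read_camera('top'); cv2.imwrite('pics/t12z.png',cv2.resize(q['img'][160:240,160:260],None,fx=7,fy=7,interpolation=cv2.INTER_CUBIC))
```

```text
12.925 q [ 54.2   44.2  -30.9   93.6  -30.31  86.    43.62] p [ 0.5278 -0.1001  0.1174] r [179.22 -63.35  97.19] F [-0.6 -0.1  1.1] w 0.0504
```

View pics/t12z.png

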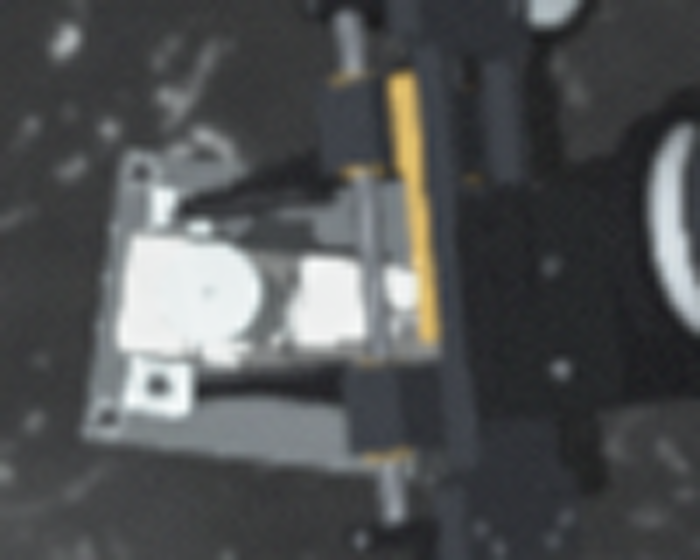

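The bar stands on its own, with the flange at crop (210,293) and a gap to the front jaw. I retreat straight back along the tool axis.

Request:
carry_out:
  increments: "0.6 0 0 0 0 0 0; 0.6 0 0 -0.01 0 0 0; 0.6 0 0 -0.02 0 0 0; 0.6 0 0 -0.03 0 0 0; 0.6 0 0 -0.03 0 0 0; 0.6 0 0 -0.03 0 0 0; 0.6 0 0 0 0 0 0"

```text
time_s: 13.85
tool_pos: [0.5402, -0.2165, 0.1752]
tool_rot: [179.1, -63.1, 97.0]
force: [0.0, 0.1, -0.5]
grip_width: 0.0526
```

Run:
```python
from h import *
o=st()
for n,r in (('scene',(130,220,180,280)),('top',(160,240,160,260))):
    p=read_camera(n); cv2.imwrite(f'pics/{n}13z.png',cv2.resize(p['img'][r[0]:r[1],r[2]:r[3]],None,fx=7,fy=6.6,interpolation=cv2.INTER_CUBIC))
    print(n,[(round(m['confidence'],2),m['bbox']) for m in masks_of('bar',p)])
    print(proj(p,[[.521,-.0475,.1294],[.521,-.0475,.0294]]))
```

```text
13.85 q [ 57.11  46.22 -28.46  79.97 -27.85  99.18  41.36] p [ 0.5402 -0.2165  0.1752] r [179.11 -63.12  97.03] F [ 0.   0.1 -0.5] w 0.0526
scene [(0.72, [200.4, 174.8, 250.4, 221.2]), (0.67, [210.5, 154.0, 223.3, 184.6]), (0.64, [255.9, 290.4, 308.5, 306.2]), (0.61, [304.4, 256.9, 342.4, 276.7])]
[[216.16574213 155.34079994]
 [218.54592772 187.93695812]]
top [(0.74, [201.7, 196.6, 212.7, 213.6]), (0.64, [185.6, 198.2, 201.4, 208.6]), (0.63, [352.4, 220.0, 379.3, 262.7])]
[[190.16014235 200.9983298 ]
 [196.4393208  203.47245544]]
```

View pics/scene13z.png

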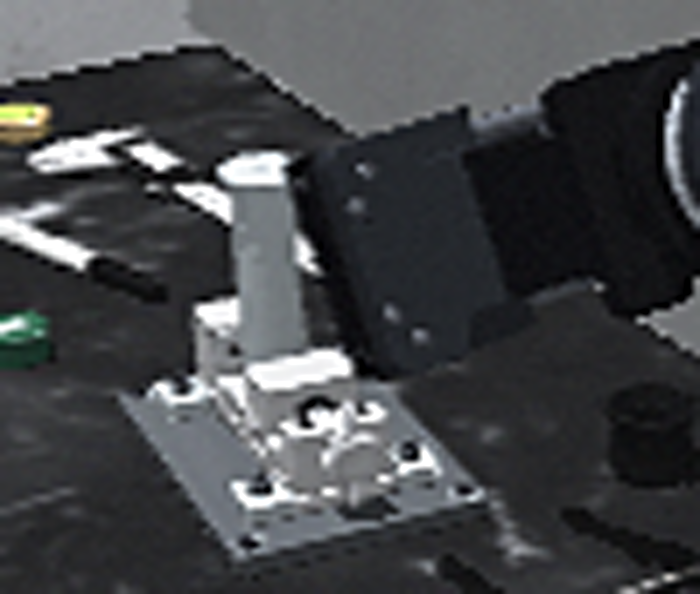

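View pics/top13z.png

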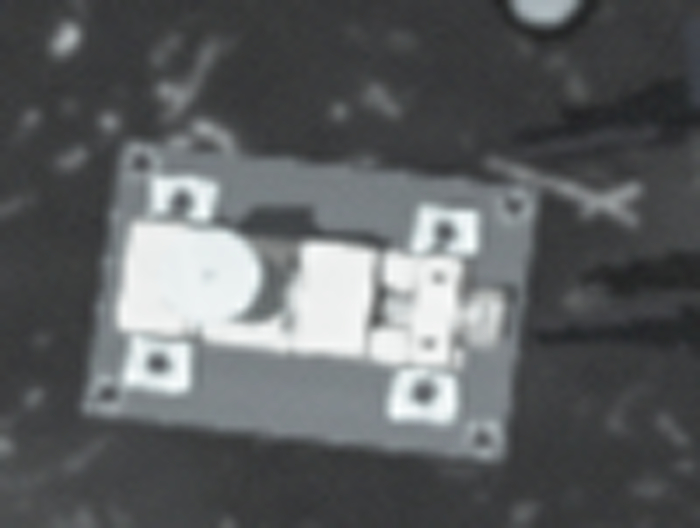

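The bar stands upright in the open vice: scene crop shows it from (255,165) to (275,350), flange up, away from the front jaw. Next I close the fingers and push the front jaw's rear face above the screw block. The tool stays on the same heading, 20° below horizontal.

Run:
```python
from h import *
import kin
R=Rtool(96.5,70); M=R.as_matrix(); z=M[:,2]
c=np.array([.5188,-.0667]);yv=np.array([.1132,.9936])
tip=np.r_[c-.029*yv,.0544]; T=tip-.07*z; print('pre TCP',T.round(4))
plan(T+[0,0,.05],R,5,0)
q=np.array(get_obs()['qpos'])
for t in (T+[0,0,.05],T,T+np.r_[.02*yv,0]):
    for k in range(5): q,e=kin.step(q,t,R)
    print(q.round(0),e.round(4))
```

```text
pre TCP [ 0.523  -0.1609  0.0783]
total d [-0.0165  0.0507 -0.0458] rot(tool) [0.04 6.6  0.29]
0 -0.0035 -0.0022 0.0134 0.01 1.32 0.06; 0 -0.0038 -0.0022 0.0134 0.01 1.32 0.06; 0 -0.0041 -0.0022 0.0133 0.01 1.32 0.06; 0 -0.0044 -0.0022 0.0132 0.01 1.32 0.06; 0 -0.0047 -0.0021 0.0131 0.01 1.32 0.06
[ 57.  47. -30.  90. -31.  94.  44.] 0.0
[ 57.  51. -29.  90. -30.  91.  47.] 0.0
[ 56.  51. -30.  91. -31.  89.  47.] 0.0
```

Request:
carry_out:
  increments: "0 -0.0035 -0.0022 0.0134 0 1.3 0; 0 -0.0038 -0.0022 0.0134 0 1.3 0; 0 -0.0041 -0.0022 0.0133 0 1.3 0.1; 0 -0.0044 -0.0022 0.0132 0 1.3 0.1; 0 -0.0047 -0.0021 0.0131 0 1.4 0.1; 0 0 0 0 0 0 0; 0 0 0 0 0 0 0"
  force: 20

```text
time_s: 14.92
tool_pos: [0.5201, -0.1532, 0.1238]
tool_rot: [-179.4, -70.8, 96.1]
force: [0.3, 0.1, 1.1]
grip_width: 0.0007
```

Run:
```python
from h import *
o=st()
R=Rtool(96.5,70); M=R.as_matrix(); z=M[:,2]
plan(np.array([.523,-.1609,.0783]),R,3,0)
for n,r in (('scene',(130,220,180,280)),('top',(160,240,160,260))):
    p=read_camera(n); cv2.imwrite(f'pics/{n}14z.png',cv2.resize(p['img'][r[0]:r[1],r[2]:r[3]],None,fx=7,fy=6.6,interpolation=cv2.INTER_CUBIC))
```

```text
14.925 q [ 57.14  49.73 -29.81  87.57 -30.63  95.03  44.59] p [ 0.5201 -0.1532  0.1238] r [-179.35  -70.76   96.1 ] F [0.3 0.1 1.1] w 0.0007
total d [ 0.0029 -0.0077 -0.0455] rot(tool) [-0.28 -0.76 -0.13]
0 -0.0152 0.0007 0.0025 -0.09 -0.25 -0.04; 0 -0.0152 0.0007 0.0025 -0.09 -0.25 -0.04; 0 -0.0152 0.0007 0.0026 -0.09 -0.25 -0.04
```

View pics/scene14z.png

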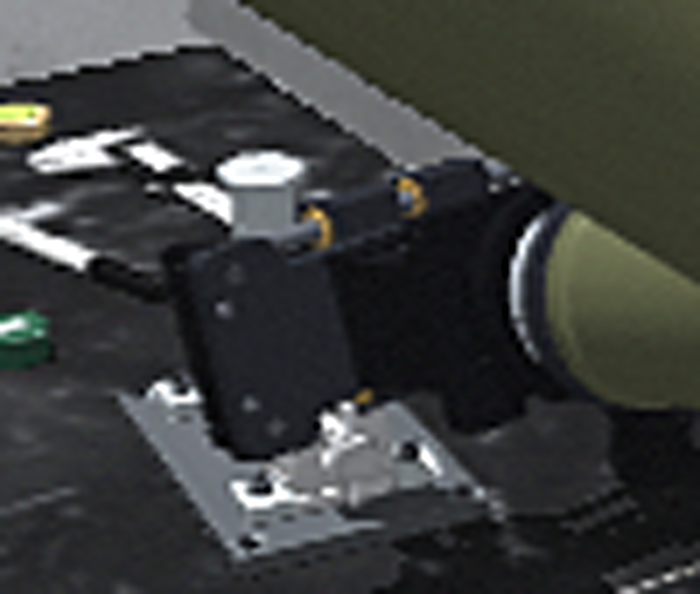

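View pics/top14z.png

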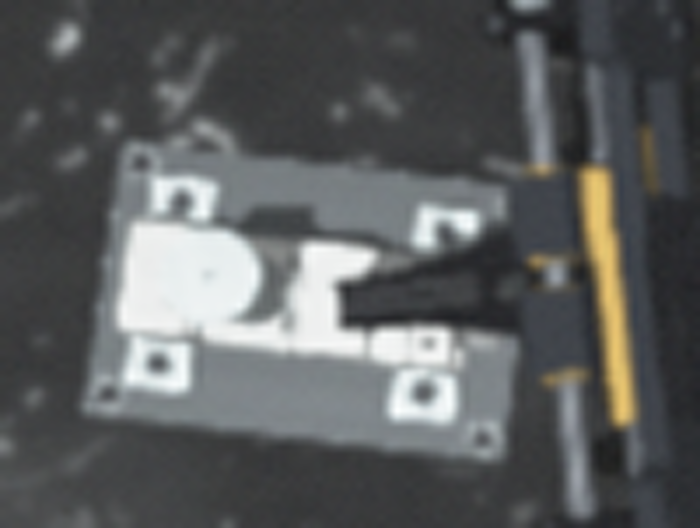

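The closed fingertips hover about 8 mm too far forward. I go back first, then down behind the jaw.

Request:
carry_out:
  increments: "0 -0.0026 0.002 -0.0085 -0.1 -0.4 0; 0 0 0 0 -0.1 -0.3 0; 0 -0.012 0 0.0042 0 0 0; 0 -0.012 0 0.0042 0 0 0; 0 0 0 0 0 0 0"

```text
time_s: 15.65
tool_pos: [0.5238, -0.1642, 0.0974]
tool_rot: [-179.8, -69.8, 96.2]
force: [-0.4, -0.4, 0.8]
grip_width: 0.0006
```

Run:
```python
from h import *
o=st()
R=Rtool(96.5,70); M=R.as_matrix(); z=M[:,2]
plan(np.array([.523,-.1609,.0783]),R,2,0)
for n,r in (('top',(160,240,160,260)),):
    p=read_camera(n); cv2.imwrite(f'pics/{n}15z.png',cv2.resize(p['img'][r[0]:r[1],r[2]:r[3]],None,fx=7,fy=6.6,interpolation=cv2.INTER_CUBIC))
```

```text
15.65 q [ 56.76  52.04 -28.82  86.15 -29.28  93.9   45.71] p [ 0.5238 -0.1642  0.0974] r [-179.77  -69.82   96.21] F [-0.4 -0.4  0.8] w 0.0006
total d [-0.0008  0.0033 -0.0191] rot(tool) [ 0.04  0.18 -0.1 ]
0 -0.0084 -0.0002 0.0049 0.02 0.09 -0.05; 0 -0.0084 -0.0002 0.0048 0.02 0.09 -0.05
```

View pics/top15z.png

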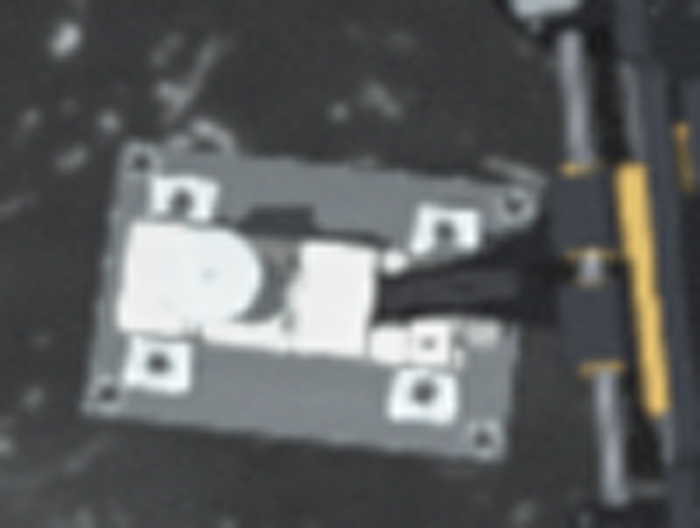

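Request:
carry_out:
  increments: "0 -0.0084 0 0.0045 0 0 0; 0 -0.0084 0 0.0045 0 0 0; 0 0 0 0 0 0 0"

```text
time_s: 16.08
tool_pos: [0.524, -0.161, 0.0784]
tool_rot: [180.0, -69.9, 96.5]
force: [0.4, 0.5, 1.6]
grip_width: 0.0002
```

Run:
```python
from h import *
o=st()
R=Rtool(96.5,70); M=R.as_matrix()
M0=Ro.from_euler('xyz',o['tool_rot'],degrees=True).as_matrix()
tip=o['tool_pos']+.07*M0[:,2]; c=np.array([.5188,-.0667]);yv=np.array([.1132,.9936]);xv=np.array([.9936,-.1132])
print('tip vice frame x,y',((tip[:2]-c)@xv).round(4),((tip[:2]-c)@yv).round(4),'z',tip[2].round(4),'low corner z',(tip-.0095*M0[:,0])[2].round(4))
print('fwd in tool',(M0.T@np.r_[yv,0]).round(3))
for n,r in (('top',(160,240,160,260)),('scene',(140,220,180,270))):
    p=read_camera(n); cv2.imwrite(f'pics/{n}16z.png',cv2.resize(p['img'][r[0]:r[1],r[2]:r[3]],None,fx=7,fy=6.6,interpolation=cv2.INTER_CUBIC))
```

```text
16.075 q [ 56.38  53.57 -28.5   86.19 -28.81  92.65  46.66] p [ 0.524  -0.161   0.0784] r [179.98 -69.87  96.47] F [0.4 0.5 1.6] w 0.0002
tip vice frame x,y 0.0012 -0.0291 z 0.0543 low corner z 0.0453
fwd in tool [0.335 0.224 0.915]
```

View pics/top16z.png

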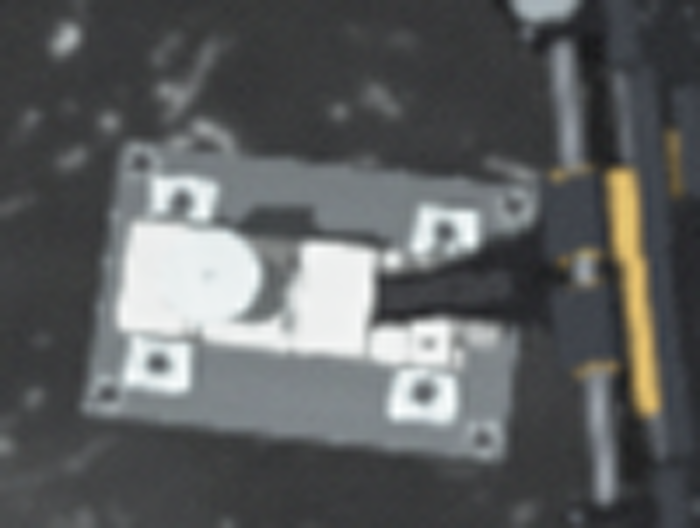

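View pics/scene16z.png

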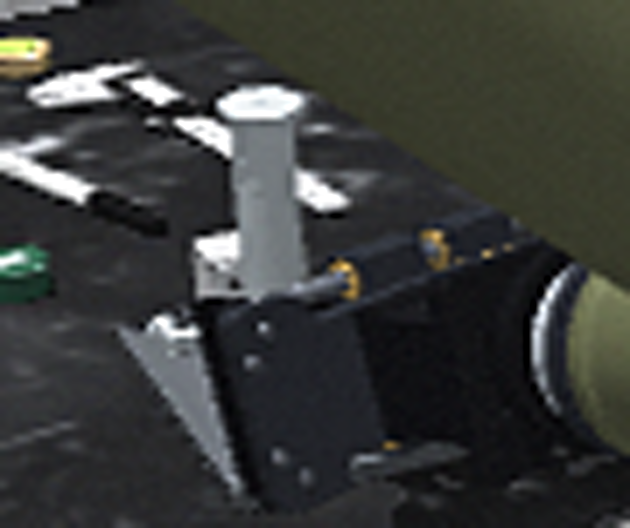

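I spot a mistake: the tool heading is 96.5°, but vice +y points to 83.5°. That did not matter for placing a round bar, but I'll square it up before pushing. Lift a little, turn 13°, lower again.

Run:
```python
from h import *
import kin
R=Rtool(83.5,70); z=R.as_matrix()[:,2]
c=np.array([.5188,-.0667]);yv=np.array([.1132,.9936])
T=np.r_[c-.030*yv,.0544]-.07*z
print('heading z',z.round(3),'T',T.round(4))
o=get_obs()
R0=Ro.from_euler('xyz',o['tool_rot'],degrees=True)
T1=T+[0,0,.015]
print('lift+turn'); plan(T1,R,4,0)
print('down tool',(R.as_matrix().T@[0,0,-1]).round(3))
q=np.array(o['qpos'])
for t in (T1,T,T+np.r_[.02*yv,0]):
    for k in range(5): q,e=kin.step(q,t,R)
    print(q.round(0),e.round(4))
```

```text
heading z [ 0.106  0.934 -0.342] T [ 0.508  -0.1619  0.0783]
lift+turn
total d [-0.0161 -0.0007  0.0147] rot(tool) [-12.16   0.19   4.48]
0 0.0035 -0.0040 -0.0010 -3.04 0.05 1.12; 0 0.0035 -0.0040 -0.0012 -3.04 0.05 1.12; 0 0.0034 -0.0040 -0.0014 -3.04 0.05 1.12; 0 0.0033 -0.0040 -0.0016 -3.04 0.05 1.12
down tool [-0.94  -0.     0.342]
[ 63.  45. -30.  99. -37.  83.  47.] 0.0
[ 63.  47. -30.  99. -37.  82.  48.] 0.0
[ 62.  46. -30. 101. -38.  80.  48.] 0.0
```

Request:
carry_out:
  increments: "0 0.0095 0 -0.0045 0 0 0; 0 0.0035 -0.004 -0.001 -3 0 1.1; 0 0.002 -0.004 -0.001 -3 0 1.1; 0 0.001 -0.004 -0.001 -3.1 0 1.1; 0 0.001 -0.004 -0.001 -3.1 0 1.1; 0 0 0 0 0 0 0"

```text
time_s: 16.92
tool_pos: [0.5091, -0.1651, 0.1019]
tool_rot: [178.9, -69.5, 84.1]
force: [0.6, 0.5, 0.5]
grip_width: 0.0006
```

Run:
```python
from h import *
o=st()
plan(np.array([.508,-.1619,.0783]),Rtool(83.5,70),2,0)
p=read_camera('top'); r=(160,240,160,260);cv2.imwrite('pics/top17z.png',cv2.resize(p['img'][r[0]:r[1],r[2]:r[3]],None,fx=7,fy=6.6,interpolation=cv2.INTER_CUBIC))
```

```text
16.925 q [ 62.96  46.44 -28.91  96.13 -36.71  84.65  46.46] p [ 0.5091 -0.1651  0.1019] r [178.94 -69.51  84.11] F [0.6 0.5 0.5] w 0.0006
total d [-0.0011  0.0032 -0.0236] rot(tool) [0.49 0.49 0.21]
0 -0.0105 -0.0008 0.0056 0.25 0.24 0.11; 0 -0.0105 -0.0008 0.0055 0.25 0.24 0.11
```

View pics/top17z.png

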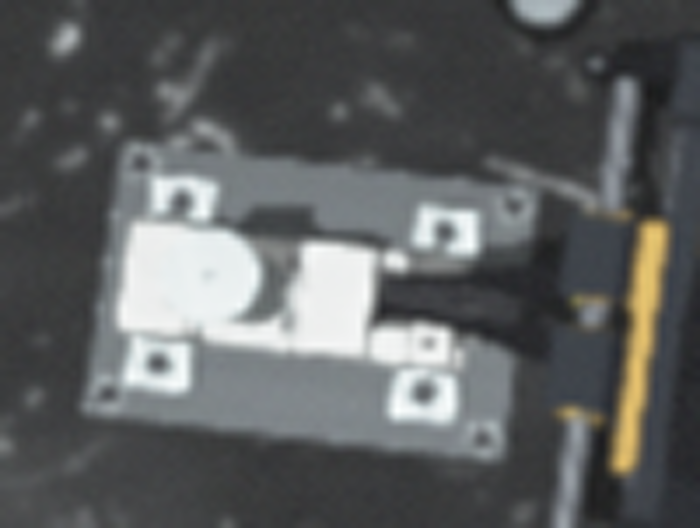

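Squared up: the fingertips are centred behind the jaw, at crop (378,300). Now down.

Request:
carry_out:
  increments: "0 -0.0105 -0.0008 0.0052 0.2 0.2 0.1; 0 -0.0105 -0.0008 0.0052 0.2 0.2 0.1; 0 0 0 0 0 0 0"

```text
time_s: 17.35
tool_pos: [0.5098, -0.1617, 0.0779]
tool_rot: [179.5, -70.0, 84.2]
force: [0.2, -0.4, 2.2]
grip_width: 0.0005
```

```bash
cat >> h.py <<'E'
def tipinfo():
    o=st(); M0=Ro.from_euler('xyz',o['tool_rot'],degrees=True).as_matrix()
    tip=o['tool_pos']+.07*M0[:,2]; c=np.array([.5188,-.0667]);yv=np.array([.1132,.9936]);xv=np.array([.9936,-.1132])
    print('tip vice x,y',((tip[:2]-c)@xv).round(4),((tip[:2]-c)@yv).round(4),'z',tip[2].round(4),'low corner z',(tip-.0095*M0[:,0])[2].round(4),'fwd in tool',(M0.T@np.r_[yv,0]).round(3),'Fy',round(float(o['force'][:2]@yv),1))
E
python3 -c "
from h import *
tipinfo()"
```

```text
17.35 q [ 62.22  49.03 -28.42  95.61 -35.98  83.71  47.59] p [ 0.5098 -0.1617  0.0779] r [179.47 -69.99  84.15] F [ 0.2 -0.4  2.2] w 0.0005
tip vice x,y 0.0017 -0.0296 z 0.0539 low corner z 0.045 fwd in tool [0.342 0.003 0.94 ] Fy -0.4
```

Request:
carry_out:
  increments: "0 0.0007 0 0.0019 0 0 0; 0 0.0007 0 0.0019 0 0 0; 0 0.0007 0 0.0019 0 0 0; 0 0.0007 0 0.0019 0 0 0"

```text
time_s: 17.85
tool_pos: [0.5107, -0.1542, 0.0768]
tool_rot: [179.5, -69.8, 84.1]
force: [-2.1, -7.8, 3.1]
grip_width: 0.0002
```

```bash
python3 -c "
from h import *
tipinfo()"
```

```text
17.85 q [ 61.94  48.78 -28.64  96.31 -36.23  82.9   47.6 ] p [ 0.5107 -0.1542  0.0768] r [179.54 -69.83  84.07] F [-2.1 -7.8  3.1] w 0.0002
tip vice x,y 0.0017 -0.0221 z 0.0527 low corner z 0.0437 fwd in tool [0.345 0.002 0.939] Fy -8.0
```

Contact is where I expected it, at about 8 N. I continue with 2 mm rows and watch the force.

Request:
carry_out:
  increments: "0 0.0009 0 0.0019 0 0 0; 0 0.0009 0 0.0019 0 0 0; 0 0.0009 0 0.0019 0 0 0; 0 0.0009 0 0.0019 0 0 0"

```text
time_s: 18.35
tool_pos: [0.5103, -0.154, 0.0775]
tool_rot: [179.5, -69.3, 83.7]
force: [-2.4, -6.4, 2.7]
grip_width: 0.0008
```

```bash
python3 -c "
from h import *
tipinfo()
p=read_camera('top'); r=(160,240,160,260);cv2.imwrite('pics/top18z.png',cv2.resize(p['img'][r[0]:r[1],r[2]:r[3]],None,fx=7,fy=6.6,interpolation=cv2.INTER_CUBIC))"
```

```text
18.35 q [ 62.03  48.21 -28.62  96.79 -36.34  82.33  47.53] p [ 0.5103 -0.154   0.0775] r [179.46 -69.26  83.75] F [-2.4 -6.4  2.7] w 0.0008
tip vice x,y 0.0018 -0.0222 z 0.0527 low corner z 0.0438 fwd in tool [ 0.354 -0.005  0.935] Fy -6.6
```

View pics/top18z.png

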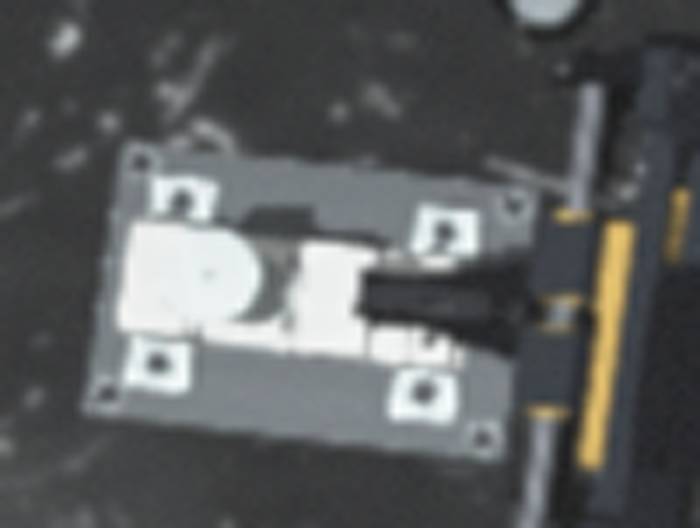

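It stalls at 7–8 N, below the 10 N drag, so the arm gives about 4 N per mm of row. Larger rows.

Request:
carry_out:
  increments: "0 0.0014 0 0.0037 0 0 0; 0 0.0014 0 0.0037 0 0 0; 0 0.0014 0 0.0037 0 0 0"

```text
time_s: 18.77
tool_pos: [0.5101, -0.1511, 0.078]
tool_rot: [179.4, -68.7, 83.4]
force: [-4.1, -8.9, 5.2]
grip_width: 0.0007
```

```bash
python3 -c "
from h import *
tipinfo()"
```

```text
18.775 q [ 62.04  47.58 -28.68  97.5  -36.59  81.52  47.49] p [ 0.5101 -0.1511  0.078 ] r [179.35 -68.73  83.42] F [-4.1 -8.9  5.2] w 0.0007
tip vice x,y 0.0018 -0.0196 z 0.0526 low corner z 0.0437 fwd in tool [ 0.363 -0.012  0.932] Fy -9.3
```

Request:
carry_out:
  increments: "0 0.0014 0 0.0038 0 0.4 0; 0 0.0014 0 0.0038 0 0.4 0; 0 0.0014 0 0.0038 0 0.4 0; 0 0.0014 0 0.0038 0 0.4 0"

```text
time_s: 19.27
tool_pos: [0.5097, -0.1481, 0.0772]
tool_rot: [179.2, -69.5, 82.9]
force: [-4.5, -9.1, 3.8]
grip_width: 0.0007
```

```bash
python3 -c "
from h import *
tipinfo()"
```

```text
19.275 q [ 62.37  47.78 -28.88  98.06 -37.28  81.17  47.81] p [ 0.5097 -0.1481  0.0772] r [179.22 -69.47  82.93] F [-4.5 -9.1  3.8] w 0.0007
tip vice x,y 0.0018 -0.0164 z 0.0526 low corner z 0.0438 fwd in tool [ 0.351 -0.023  0.936] Fy -9.6
```

Request:
carry_out:
  increments: "0 0.0016 0 0.0044 0.3 0.4 -0.1; 0 0.0016 0 0.0044 0.3 0.4 -0.1; 0 0.0016 0 0.0044 0.3 0.4 -0.1"

```text
time_s: 19.65
tool_pos: [0.5102, -0.1465, 0.0767]
tool_rot: [179.1, -69.9, 83.4]
force: [-4.4, -13.5, 4.8]
grip_width: 0.0003
```

```bash
python3 -c "
from h import *
tipinfo()
p=read_camera('top'); r=(160,240,160,260);cv2.imwrite('pics/top19z.png',cv2.resize(p['img'][r[0]:r[1],r[2]:r[3]],None,fx=7,fy=6.6,interpolation=cv2.INTER_CUBIC))"
```

```text
19.65 q [ 62.26  48.14 -28.96  97.88 -37.28  81.42  47.95] p [ 0.5102 -0.1465  0.0767] r [179.05 -69.89  83.39] F [ -4.4 -13.5   4.8] w 0.0003
tip vice x,y 0.0018 -0.0146 z 0.0526 low corner z 0.0437 fwd in tool [ 0.344 -0.017  0.939] Fy -13.9
```

View pics/top19z.png

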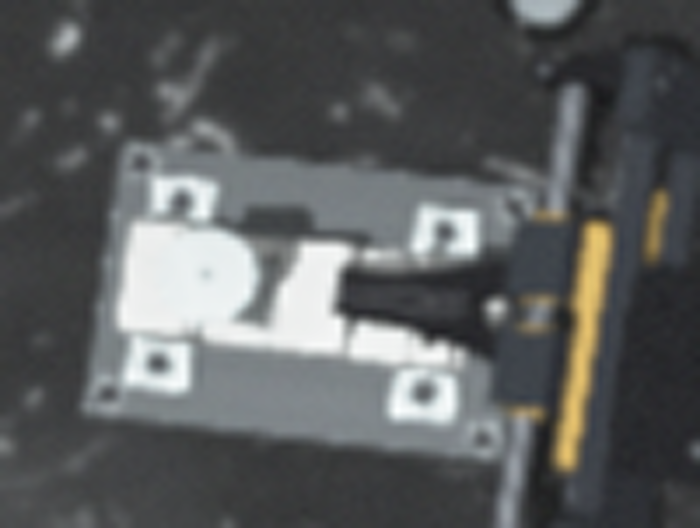

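The jaw has moved about 7.6 mm and now seems to nudge the bar (flange at crop x 206, was 210). Continue.

Request:
carry_out:
  increments: "0 0.0016 0 0.0044 0.2 0.3 -0.1; 0 0.0016 0 0.0044 0.2 0.3 -0.1; 0 0.0016 0 0.0044 0.2 0.3 -0.1"

```text
time_s: 20.08
tool_pos: [0.5102, -0.1461, 0.0766]
tool_rot: [178.6, -70.0, 83.8]
force: [-6.1, -13.3, 5.1]
grip_width: 0.0004
```

```bash
python3 -c "
from h import *
tipinfo()
p=read_camera('top'); r=(160,240,160,260);cv2.imwrite('pics/top20z.png',cv2.resize(p['img'][r[0]:r[1],r[2]:r[3]],None,fx=7,fy=6.6,interpolation=cv2.INTER_CUBIC))"
```

```text
20.075 q [ 62.32  48.2  -29.02  97.92 -37.34  81.39  48.13] p [ 0.5102 -0.1461  0.0766] r [178.6  -70.    83.82] F [ -6.1 -13.3   5.1] w 0.0004
tip vice x,y 0.0018 -0.0141 z 0.0526 low corner z 0.0437 fwd in tool [ 0.342 -0.017  0.94 ] Fy -13.9
```

View pics/top20z.png

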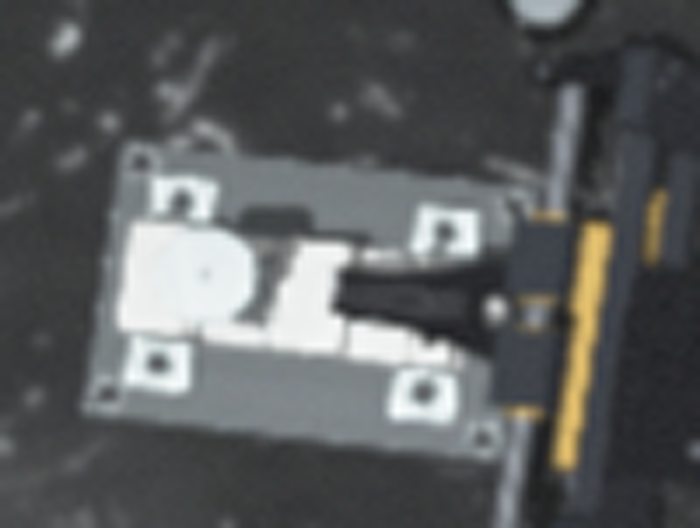

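Run:
```python
from h import *
p=read_camera('top')
yv=np.array([.1132,.9936]);c=np.array([.518,-.0645])
# sub-pixel flange circle via Hough / template on bright disc, compare with image 13
def est(img):
    g=cv2.cvtColor(img,cv2.COLOR_BGR2GRAY)[185:220,175:215]
    g=cv2.resize(g,None,fx=8,fy=8,interpolation=cv2.INTER_CUBIC)
    C=cv2.HoughCircles(g,cv2.HOUGH_GRADIENT,1,40,param1=60,param2=8,minRadius=50,maxRadius=66)
    return None if C is None else [( (a[0]+.5)/8-.5+175,(a[1]+.5)/8-.5+185,a[2]/8) for a in C[0][:3]]
e=est(p['img']);print(e)
for a in e or []:
    W=ray(p,[a[:2]],.1294)[0]; print(W.round(4),'vice y',((W[:2]-c)@yv).round(4),'x',((W[:2]-c)@np.array([.9936,-.1132])).round(4))
print('crop est',((ray(p,[(205.5/7-.5+160,275.5/6.6-.5+160)],.1294)[0][:2]-c)@yv).round(4),'initial',((ray(p,[(210/7-.5+160,276/6.6-.5+160)],.1294)[0][:2]-c)@yv).round(4))
# front jaw edges in crop: front face ~ (283,300 mid) 
for u,v in ((280,300),(348,335)):
    print(((ray(p,[(u/7-.5+160,v/6.6-.5+160)],.0524)[0][:2]-c)@yv).round(4))
s=read_camera('scene');cv2.imwrite('pics/scene20z.png',cv2.resize(s['img'][140:220,180:270],None,fx=8,fy=7.4,interpolation=cv2.INTER_CUBIC))
```

```text
[(np.float32(188.5), np.float32(201.125), np.float32(7.5875)), (np.float32(205.875), np.float32(205.125), np.float32(7.8875)), (np.float32(183.5), np.float32(199.625), np.float32(6.4875))]
[ 0.5207 -0.0438  0.1294] vice y 0.0208 x 0.0003
[ 0.5123 -0.0823  0.1294] vice y -0.0184 x -0.0036
[ 0.5239 -0.0327  0.1294] vice y 0.0322 x 0.0022
crop est 0.02 initial 0.0186
0.0062
-0.0185
```

View pics/scene20z.png

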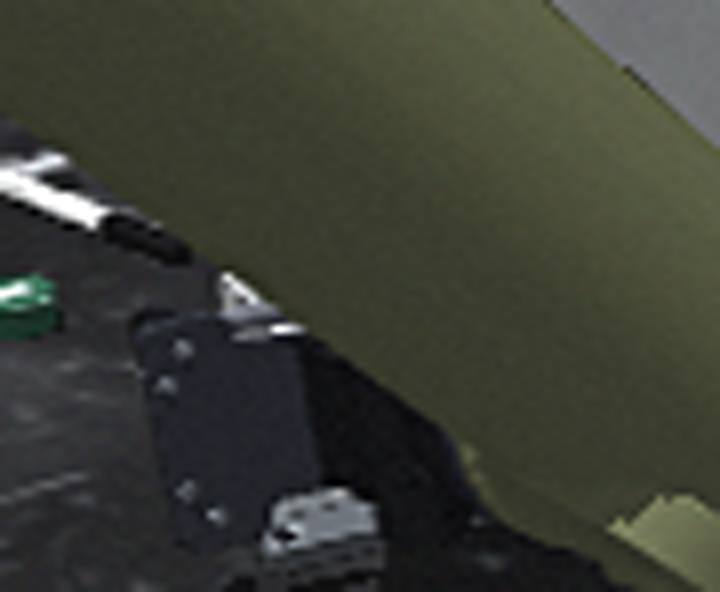

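The bar centre is at about 20–21 mm in the vice frame against an estimated seat of 22.3, so 1–2 mm is left. I push slightly harder, about 20 N, still well below the limit.

Request:
carry_out:
  increments: "0 0.002 0 0.0055 0.2 0.3 -0.1; 0 0.002 0 0.0055 0.2 0.3 -0.1; 0 0.002 0 0.0055 0.2 0.3 -0.1"

```text
time_s: 20.6
tool_pos: [0.5106, -0.1422, 0.0764]
tool_rot: [178.2, -70.1, 84.2]
force: [-6.4, -15.4, 5.8]
grip_width: 0.0006
```

```bash
python3 -c "
from h import *
tipinfo()"
```

```text
20.6 q [ 62.26  48.15 -29.2   98.27 -37.54  81.05  48.32] p [ 0.5106 -0.1422  0.0764] r [178.16 -70.1   84.24] F [ -6.4 -15.4   5.8] w 0.0006
tip vice x,y 0.0018 -0.0102 z 0.0526 low corner z 0.0437 fwd in tool [ 0.34  -0.017  0.94 ] Fy -16.0
```

```bash
python3 -c "
from h import *
p=read_camera('top'); r=(160,240,160,260);cv2.imwrite('pics/top21z.png',cv2.resize(p['img'][r[0]:r[1],r[2]:r[3]],None,fx=7,fy=6.6,interpolation=cv2.INTER_CUBIC))"
```

```text
(no output)
```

View pics/top21z.png

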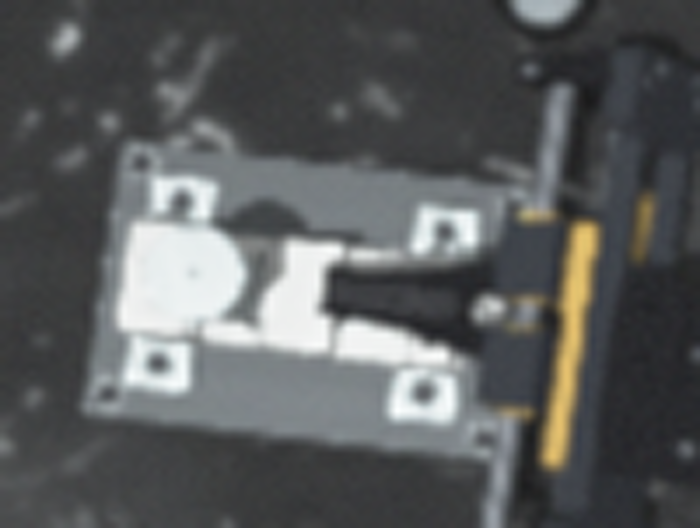

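The jaw and bar moved together: the flange is now at crop (194,273). I push again at the same level to see whether it is rigid.

Request:
carry_out:
  increments: "0 0.0018 0 0.005 0.2 0.3 -0.1; 0 0.0018 0 0.005 0.2 0.3 -0.1"

```text
time_s: 20.9
tool_pos: [0.5105, -0.1422, 0.0764]
tool_rot: [177.8, -70.1, 84.5]
force: [-5.7, -15.4, 7.5]
grip_width: 0.0002
```

```bash
python3 -c "
from h import *
tipinfo()
p=read_camera('top'); r=(160,240,160,260);cv2.imwrite('pics/top22z.png',cv2.resize(p['img'][r[0]:r[1],r[2]:r[3]],None,fx=7,fy=6.6,interpolation=cv2.INTER_CUBIC))"
```

```text
20.9 q [ 62.31  48.12 -29.21  98.34 -37.59  80.98  48.44] p [ 0.5105 -0.1422  0.0764] r [177.84 -70.09  84.47] F [ -5.7 -15.4   7.5] w 0.0002
tip vice x,y 0.0018 -0.0102 z 0.0526 low corner z 0.0436 fwd in tool [ 0.34  -0.018  0.94 ] Fy -16.0
```

View pics/top22z.png

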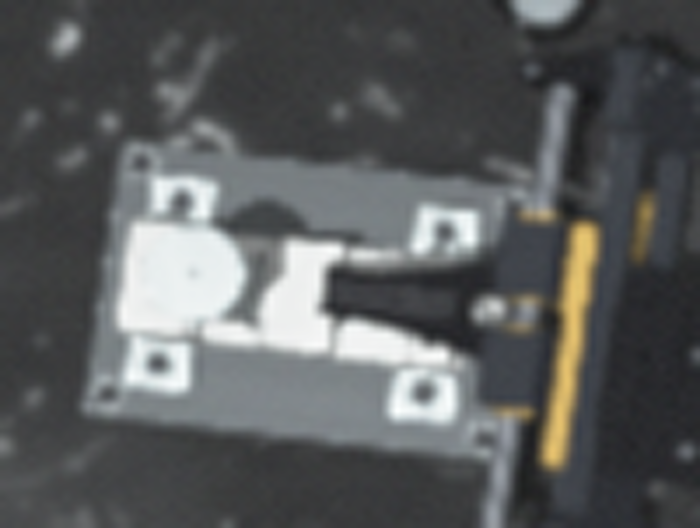

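It did not move at 16 N. One firmer push, about 22 N, tells clamped from stalled.

Request:
carry_out:
  increments: "0 0.0024 0 0.0066 0.1 0.2 0; 0 0.0024 0 0.0066 0.1 0.2 0"

```text
time_s: 21.2
tool_pos: [0.5102, -0.1418, 0.0766]
tool_rot: [177.9, -69.8, 84.0]
force: [-11.2, -20.8, 9.8]
grip_width: 0.0006
```

```bash
python3 -c "
from h import *
tipinfo()"
```

```text
21.2 q [ 62.41  47.74 -29.19  98.75 -37.8   80.52  48.41] p [ 0.5102 -0.1418  0.0766] r [177.93 -69.79  83.97] F [-11.2 -20.8   9.8] w 0.0006
tip vice x,y 0.0019 -0.01 z 0.0525 low corner z 0.0436 fwd in tool [ 0.345 -0.026  0.938] Fy -21.9
```

At 22 N it moved only 0.2 mm, so it is clamped. Back off along the tool axis.

Request:
carry_out:
  increments: "0 0 0 -0.005 0 0 0; 0 0 0 -0.01 0 0 0; 0 0 0 -0.02 0 0 0; 0 0 0 -0.03 0 0 0; 0 0 0 -0.03 0 0 0; 0 0.03 0 -0.02 0 0 0; 0 0.04 0 -0.02 0 0 0; 0 0 0 0 0 0 0"

```text
time_s: 22.2
tool_pos: [0.4934, -0.2509, 0.1938]
tool_rot: [177.9, -69.8, 83.9]
force: [-0.3, -0.0, -0.3]
grip_width: 0.0007
```

Run:
```python
from h import *
st()
for n,r in (('scene',(130,220,180,280)),('top',(160,240,160,260))):
    p=read_camera(n); cv2.imwrite(f'pics/{n}23z.png',cv2.resize(p['img'][r[0]:r[1],r[2]:r[3]],None,fx=7,fy=6.6,interpolation=cv2.INTER_CUBIC))
    cv2.imwrite(f'pics/{n}23.png',p['img'])
```

```text
22.2 q [ 67.46  42.23 -28.03  88.6  -36.84  96.6   42.03] p [ 0.4934 -0.2509  0.1938] r [177.93 -69.75  83.92] F [-0.3 -0.  -0.3] w 0.0007
```

View pics/scene23z.png

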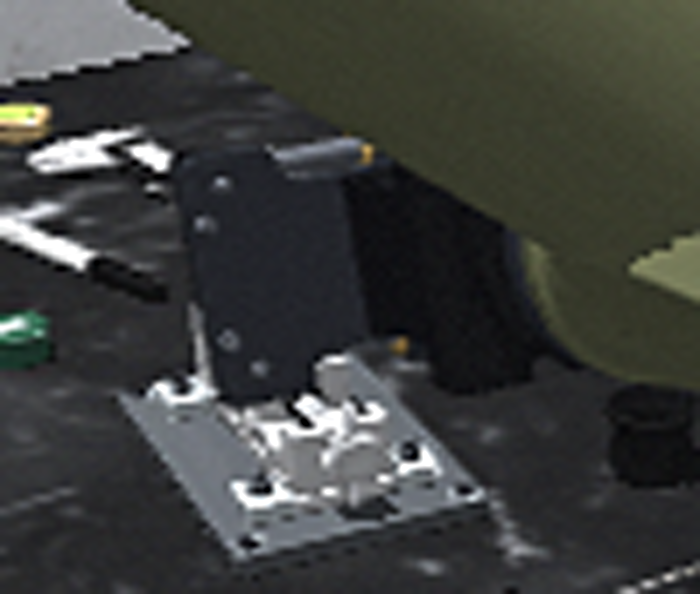

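View pics/top23z.png

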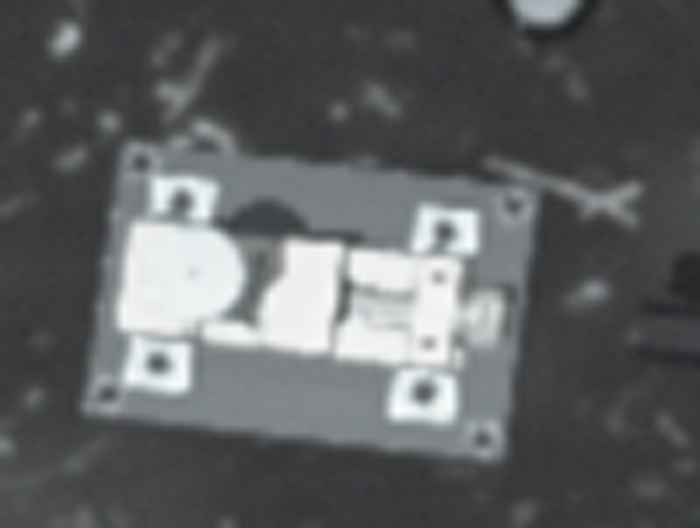

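The top view shows the front jaw against the bar (rear edge at crop x ~340, was ~378) and the flange at (194,273). In the scene view the gripper still blocks the vice. I swing the tool steeper and hover over the flange, which also clears the view.

Run:
```python
from h import *
import kin
p=read_camera('top')
F=ray(p,[(194/7-.5+160+.07,273.5/6.6-.5+160+.07)],.1294)[0]; print('flange top-frame',F.round(4))
Ft=F+[.0008,-.0022,0]
R=Rtool(83.5,20); z=R.as_matrix()[:,2]
T=Ft+[0,0,.05]-.07*z; print('T',T.round(4), 'Ft',Ft.round(4))
plan(T,R,7,0)
q=np.array(get_obs()['qpos']);
for t in np.linspace(0,1,8):
    o=get_obs(); R0=Ro.from_euler('xyz',o['tool_rot'],degrees=True); rv=(R0.inv()*R).as_rotvec()
    q,e=kin.step(q,o['tool_pos']+(T-o['tool_pos'])*t,R0*Ro.from_rotvec(rv*t))
print(q.round(0),e)
```

```text
flange top-frame [ 0.5209 -0.0412  0.1294]
T [ 0.519  -0.0672  0.2452] Ft [ 0.5217 -0.0434  0.1294]
total d [0.0269 0.1821 0.0554] rot(tool) [  1.35 -49.94  -0.81]
0 0.0164 0.0002 0.0220 0.19 -7.13 -0.12; 0 0.0191 0.0004 0.0198 0.19 -7.13 -0.12; 0 0.0214 0.0005 0.0173 0.19 -7.13 -0.12; 0 0.0233 0.0006 0.0145 0.19 -7.13 -0.12; 0 0.0250 0.0006 0.0115 0.19 -7.13 -0.12; 0 0.0262 0.0007 0.0083 0.19 -7.13 -0.12; 0 0.0270 0.0008 0.0049 0.19 -7.13 -0.12
[ 45.   9. -33. 104. -16.  71.  12.] 6.958653098187995e-11
```

Request:
carry_out:
  increments: "0 0.0164 0 0.022 0.2 -7.1 -0.1; 0 0.0191 0 0.0198 0.2 -7.1 -0.1; 0 0.0214 0 0.0173 0.2 -7.1 -0.1; 0 0.0233 0.0006 0.0145 0.2 -7.1 -0.1; 0 0.025 0.0006 0.0115 0.2 -7.1 -0.1; 0 0.0262 0.0007 0.0083 0.2 -7.1 -0.1; 0 0.027 0.0008 0.0049 0.2 -7.1 -0.1; 0 0 0 0 0 0 0"

```text
time_s: 23.35
tool_pos: [0.5152, -0.0587, 0.2347]
tool_rot: [-178.8, -19.4, 83.3]
force: [1.1, -0.8, -0.5]
grip_width: 0.0003
```

Run:
```python
from h import *
o=st()
plan(np.array([.519,-.0672,.2452-.035]),Rtool(83.5,20),3,0)
for n,r in (('scene',(100,220,170,290)),('top',(160,240,160,260))):
    p=read_camera(n); cv2.imwrite(f'pics/{n}24z.png',cv2.resize(p['img'][r[0]:r[1],r[2]:r[3]],None,fx=5.5,fy=5,interpolation=cv2.INTER_CUBIC))
```

```text
23.35 q [ 44.77   9.47 -33.07 104.26 -14.88  71.39  10.61] p [ 0.5152 -0.0587  0.2347] r [-178.85  -19.44   83.27] F [ 1.1 -0.8 -0.5] w 0.0003
total d [ 0.0038 -0.0085 -0.0245] rot(tool) [-1.07  0.56 -0.23]
0 -0.0052 0.0017 0.0068 -0.36 0.19 -0.08; 0 -0.0053 0.0017 0.0068 -0.36 0.19 -0.08; 0 -0.0053 0.0016 0.0068 -0.36 0.19 -0.08
```

View pics/scene24z.png

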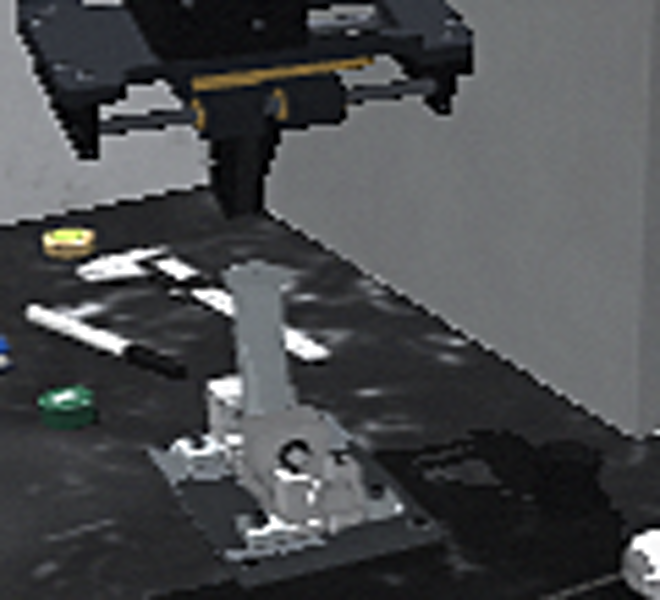

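View pics/top24z.png

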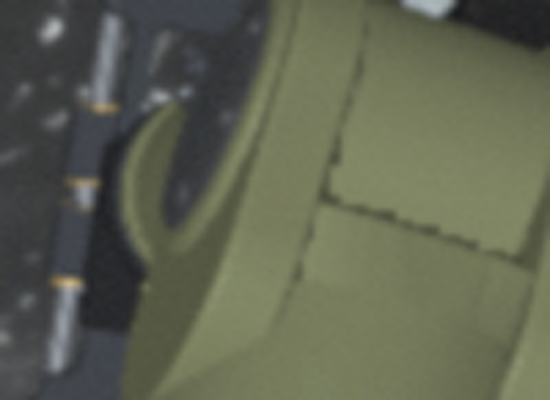

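The bar stands upright between the jaws, scene crop (258,275) to (270,410), with the front jaw up against it. The fingertips are above the flange. Now down to the press.

Request:
carry_out:
  increments: "0 -0.0052 0.0017 0.0068 -0.4 0.2 0; 0 -0.0053 0.0017 0.0068 -0.4 0.2 0; 0 -0.0053 0.0016 0.0068 -0.3 0.2 0; 0 0 0 0 0 0 0"

```text
time_s: 23.95
tool_pos: [0.516, -0.0776, 0.2026]
tool_rot: [-179.4, -20.3, 82.1]
force: [0.2, 0.4, -0.1]
grip_width: 0.0003
```

Run:
```python
from h import *
o=st();M=Ro.from_euler('xyz',o['tool_rot'],degrees=True).as_matrix();print('tip',(o['tool_pos']+.07*M[:,2]).round(4),'down',(M.T@[0,0,-1]).round(3))
print('lowest corner',(o['tool_pos']+.07*M[:,2]-.0095*M[:,0]).round(4),(o['tool_pos']+.07*M[:,2]+.0095*M[:,0]).round(4))
p=read_camera('scene');r=(100,220,170,290); cv2.imwrite('pics/scene25z.png',cv2.resize(p['img'][r[0]:r[1],r[2]:r[3]],None,fx=5.5,fy=5,interpolation=cv2.INTER_CUBIC))
```

```text
23.95 q [ 45.93  11.71 -32.08 106.   -15.05  67.69  12.62] p [ 0.516  -0.0776  0.2026] r [-179.38  -20.29   82.1 ] F [ 0.2  0.4 -0.1] w 0.0003
tip [ 0.5186 -0.0535  0.1369] down [-0.347  0.01   0.938]
lowest corner [ 0.5174 -0.0623  0.1336] [ 0.5198 -0.0446  0.1402]
```

View pics/scene25z.png

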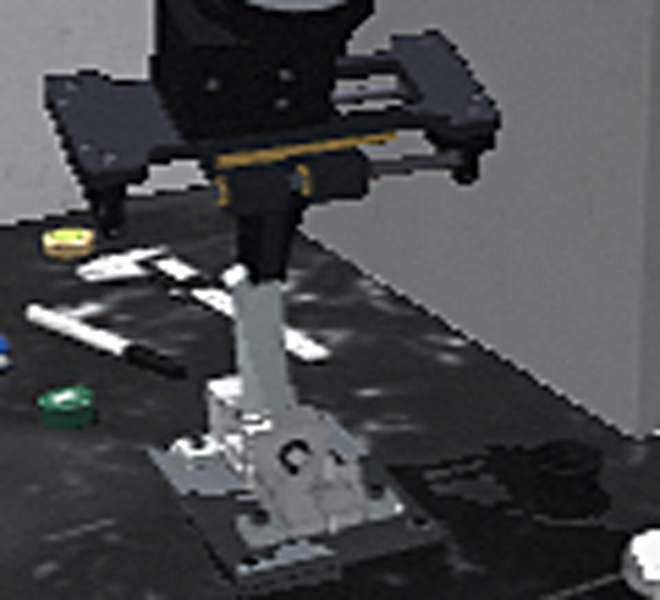

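The tip is 1 cm short of the flange centre, so I shift forward before pressing.

Request:
carry_out:
  increments: "0 0.0075 0.001 0.0015 0 0 0; 0 0.0075 0.001 0.0015 0 0 0; 0 0 0 0 0 0 0"

```text
time_s: 24.38
tool_pos: [0.5212, -0.0608, 0.2065]
tool_rot: [-179.5, -20.3, 82.2]
force: [0.2, 0.2, -1.1]
grip_width: 0.0003
```

Run:
```python
from h import *
o=st();M=Ro.from_euler('xyz',o['tool_rot'],degrees=True).as_matrix();print('tip',(o['tool_pos']+.07*M[:,2]).round(4),'down',(M.T@[0,0,-1]).round(3))
print('lowest corner',(o['tool_pos']+.07*M[:,2]-.0095*M[:,0]).round(4))
```

```text
24.375 q [ 44.78  11.44 -32.82 105.88 -15.21  67.39  10.93] p [ 0.5212 -0.0608  0.2065] r [-179.52  -20.3    82.23] F [ 0.2  0.2 -1.1] w 0.0003
tip [ 0.5239 -0.0367  0.1408] down [-0.347  0.008  0.938]
lowest corner [ 0.5227 -0.0455  0.1375]
```

Request:
carry_out:
  increments: "0 -0.001 0 0.0028 0 0 0; 0 -0.001 0 0.0028 0 0 0; 0 -0.0007 0 0.0019 0 0 0; 0 -0.0007 0 0.0019 0 0 0"

```text
time_s: 24.88
tool_pos: [0.522, -0.0607, 0.1978]
tool_rot: [-179.7, -20.3, 82.3]
force: [-2.9, -1.2, 15.9]
grip_width: 0.0002
```

Request:
carry_out:
  increments: "0 -0.0005 0 0.0015 0 0 0; 0 -0.0005 0 0.0015 0 0 0"

```text
time_s: 25.12
tool_pos: [0.5234, -0.0608, 0.1981]
tool_rot: [-179.8, -20.4, 82.3]
force: [-2.4, -0.7, 9.8]
grip_width: 0.0005
```

The press shows 10–16 N with contact at 0.129 m, the flange height. Lift off and retreat clear.

Request:
carry_out:
  increments: "0 0.002 0 -0.005 0 0 0; 0 0.007 0 -0.019 0 0 0; 0 0.01 0 -0.028 0 0 0; 0 -0.03 0 -0.04 0 0 0; 0 -0.04 0 -0.04 0 0 0; 0 -0.05 0 -0.02 0 0 0; 0 -0.05 0 -0.02 0 0 0; 0 0 0 0 0 0 0; 0 0 0 0 0 0 0"

```text
time_s: 26.25
tool_pos: [0.4962, -0.2661, 0.3099]
tool_rot: [-179.8, -20.3, 82.4]
force: [0.8, 1.0, 0.0]
grip_width: 0.0005
```

Run:
```python
from h import *
o=st()
for n,r in (('scene',(130,220,180,280)),('top',(160,240,160,260))):
    p=read_camera(n); cv2.imwrite(f'pics/{n}26z.png',cv2.resize(p['img'][r[0]:r[1],r[2]:r[3]],None,fx=7,fy=6.6,interpolation=cv2.INTER_CUBIC)); cv2.imwrite(f'pics/{n}26.png',p['img'])
    for t in ('bar','loupe','specimen','ref_block'): print(n,t,[(round(m['confidence'],2),m['bbox']) for m in masks_of(t,p)])
```

```text
26.25 q [ 55.57  14.94 -24.84  88.82 -12.31  86.05  25.19] p [ 0.4962 -0.2661  0.3099] r [-179.85  -20.29   82.38] F [0.8 1.  0. ] w 0.0005
scene bar [(0.97, [251.3, 291.9, 309.9, 306.8]), (0.74, [208.2, 154.5, 222.0, 183.1]), (0.67, [303.8, 260.3, 339.3, 278.4])]
scene loupe [(0.62, [265.8, 193.2, 279.9, 198.5])]
scene specimen [(0.4, [176.1, 182.3, 186.6, 181.9])]
scene ref_block [(0.69, [283.7, 206.5, 303.3, 217.1]), (0.49, [264.4, 188.3, 276.9, 201.5])]
top bar [(0.78, [181.8, 194.5, 197.8, 205.7]), (0.57, [354.2, 176.6, 362.7, 182.7])]
top loupe [(0.61, [233.2, 151.0, 246.0, 165.7])]
top specimen [(0.54, [231.2, 150.6, 245.9, 165.7])]
top ref_block [(0.76, [258.8, 143.5, 286.6, 167.6])]
```

View pics/scene26z.png

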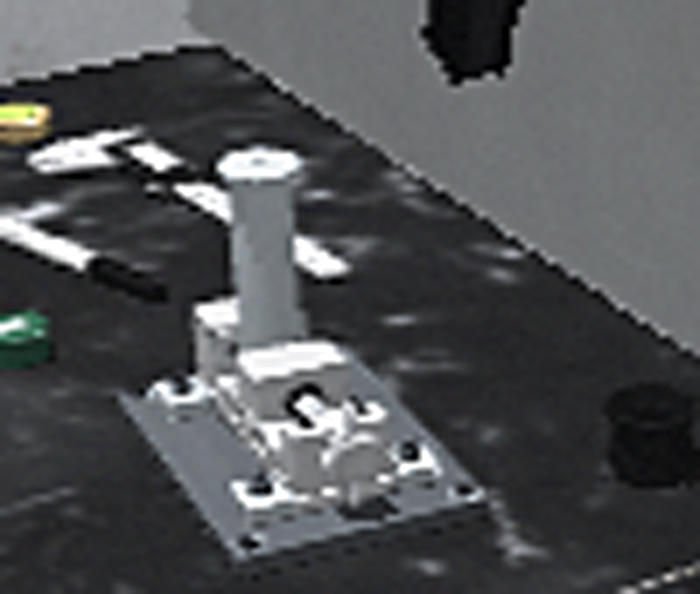

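View pics/top26.png

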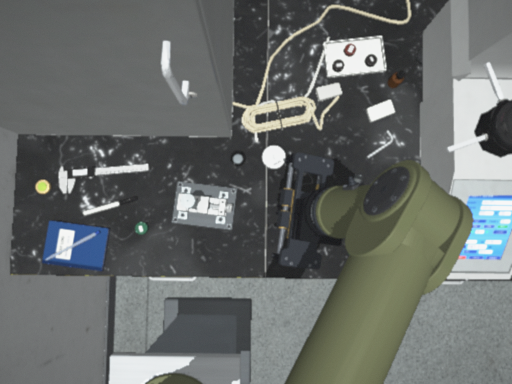

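Everything looks in place: the bar is upright and the bystanders are unmoved. Before handing in I check the jaw travel from edge profiles of the first and last top pictures.

Run:
```python
from h import *
p=read_camera('top'); yv=np.array([.1132,.9936]);xv=np.array([.9936,-.1132]);c=np.array([.518,-.0645])
ims={'start':cv2.imread('pics/top0.png'),'end':p['img']}
ys=np.arange(-.06,.07,.0005)
for n,im in ims.items():
    g=cv2.cvtColor(im,cv2.COLOR_BGR2GRAY).astype(np.float32)
    for xs in ((-.017,-.010),(.012,.017)):
        acc=0
        X=np.arange(xs[0],xs[1],.001)
        for x in X:
            uv=proj(p,np.c_[c+ys[:,None]*yv+x*xv,np.full(len(ys),.0524)]).astype(np.float32)
            acc=acc+cv2.remap(g,uv[:,0].reshape(1,-1),uv[:,1].reshape(1,-1),cv2.INTER_LINEAR)[0]
        print(n,xs,[(int(round(y*1000)),int(v)) for y,v in zip(ys[::3],(acc/len(X))[::3]) if -.03<y<.045])
# upright check in scene and flange ellipse
s=read_camera('scene'); m=[a for a in masks_of('bar',s) if 205<(a['bbox'][0]+a['bbox'][2])/2<225]
if m:
    P=m[0]['pixels']; rows=[r for r in range(384) if P[r].sum()>2]
    cen=[(r,np.where(P[r])[0].mean()) for r in rows]; a=np.polyfit(*np.array(cen[3:-1]).T,1); print('slope px/row',a[0].round(3))
    for x,y in((.5217,-.0434),):
        uv=proj(s,[[x,y,.12],[x,y,.06]]); print('expected vertical slope',((uv[1]-uv[0])[0]/(uv[1]-uv[0])[1]).round(3), proj(s,[[x,y,.1294]]))
```

```text
start (-0.017, -0.01) [(-30, 238), (-28, 230), (-27, 214), (-25, 197), (-24, 215), (-22, 235), (-21, 240), (-19, 240), (-18, 240), (-16, 240), (-15, 239), (-13, 239), (-12, 239), (-10, 239), (-9, 239), (-7, 239), (-6, 239), (-4, 237), (-3, 233), (-1, 226), (0, 212), (2, 200), (3, 204), (5, 215), (6, 231), (8, 236), (9, 238), (11, 238), (12, 238), (14, 238), (15, 239), (17, 239), (18, 239), (20, 238), (21, 238), (23, 239), (24, 238), (26, 236), (27, 226), (29, 206), (30, 176), (32, 161), (33, 172), (35, 206), (36, 217), (38, 223), (39, 232), (41, 236), (42, 238), (44, 238)]
start (0.012, 0.017) [(-30, 235), (-28, 221), (-27, 183), (-25, 175), (-24, 188), (-22, 217), (-21, 234), (-19, 237), (-18, 238), (-16, 237), (-15, 237), (-13, 237), (-12, 237), (-10, 238), (-9, 238), (-7, 238), (-6, 238), (-4, 239), (-3, 238), (-1, 231), (0, 218), (2, 203), (3, 203), (5, 215), (6, 226), (8, 234), (9, 235), (11, 236), (12, 236), (14, 236), (15, 237), (17, 237), (18, 237), (20, 237), (21, 237), (23, 235), (24, 233), (26, 224), (27, 211), (29, 192), (30, 168), (32, 146), (33, 161), (35, 180), (36, 20
[... 592 characters left out ...]
 (39, 232), (41, 235), (42, 237), (44, 238)]
end (0.012, 0.017) [(-30, 237), (-28, 236), (-27, 235), (-25, 236), (-24, 237), (-22, 237), (-21, 238), (-19, 237), (-18, 233), (-16, 222), (-15, 188), (-13, 185), (-12, 206), (-10, 226), (-9, 238), (-7, 239), (-6, 239), (-4, 238), (-3, 237), (-1, 237), (0, 237), (2, 238), (3, 237), (5, 233), (6, 204), (8, 168), (9, 142), (11, 126), (12, 120), (14, 114), (15, 114), (17, 118), (18, 125), (20, 133), (21, 154), (23, 179), (24, 209), (26, 221), (27, 229), (29, 232), (30, 233), (32, 234), (33, 233), (35, 233), (36, 233), (38, 233), (39, 233), (41, 234), (42, 235), (44, 236)]
slope px/row 0.058
expected vertical slope 0.074 [[215.71841675 154.76668917]]
```

Run:
```python
import cv2
a=cv2.imread('pics/top26.png')[175:235,165:245]
cv2.imwrite('pics/top26v.png',cv2.resize((255*(a/255.)**1.5).astype('uint8'),None,fx=10,fy=10,interpolation=cv2.INTER_CUBIC))
```

```text
(no output)
```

View pics/top26v.png

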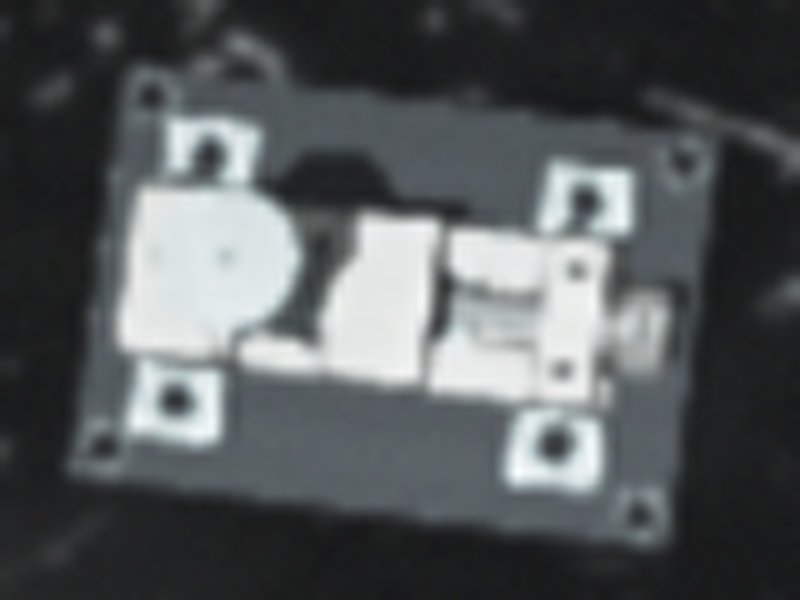

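Jaw travel measured from the edges is about 11.8 mm, which matches the tip travel of 12 mm. The start of about 0.025 minus 0.0118 gives about 0.0133, the grip value. The bar's image slope differs from vertical by about 0.016 rad. The fingers are clear and the force is about zero. Handing in.

```bash
python3 -c "
from h import *
st(); print(sign_off())"
```

```text
26.9 q [ 55.55  14.92 -24.79  88.81 -12.26  86.05  25.21] p [ 0.496  -0.2666  0.3101] r [-179.85  -20.22   82.37] F [ 0.1 -0.1  0.5] w 0.0007
the job is handed in; nothing more can be done
None
```

The steel bar is standing flange up in the vice, clamped and press-checked, and I handed the job in at 26.9 s of the 72 s allowed. The hand-in gives no verdict, so this rests on my own checks.

**What I did**
- I picked the bar up with the tool leaning 25°, turned it about 88° in the air and stood it on the rest plate.
- I let go and backed away; the pictures showed it standing by itself.
- I slid the front jaw up with the closed fingertips until it went rigid. The last push was about 22 N and moved the jaw only 0.2 mm.
- I pressed the flange from above with 10–16 N, then moved clear.

**What the last checks showed**
- **Bar:** it looks upright, with its slope in the scene view about 0.016 rad from vertical (the limit is 0.05). The press met it at about 0.129 m, the height expected when it sits on the rest plate.
- **Jaw:** it moved about 12 mm by both the fingertip path and the pictures. That fits the grip position only if the jaw started almost fully open.
- **Bystanders:** the loupe and reference block are where they were at the start. The specimen network did not find the specimen in the last pictures, but by eye it still lies in its starting place.

**What disagreed or was not measured**
- The first opening I measured in the top view (35 mm) was about 2 mm smaller than the jaw's movement implies. I put this down to camera and edge error.
- The placing and the first approach to the jaw used a tool heading 13° off the vice's y axis. It did not matter for a round bar, and I corrected it before pushing.
- I could not read the jaw-on-bar force after backing off. I inferred it from the rigid stop and the vice's drag.

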